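# Wind the dough roller open with its crank

## Task

Pick up the loose crank, fit its square socket fully home on the leaning square shaft of the dough roller's winder, and wind it clockwise (looking down onto the shaft's end) round and round until the upper roller is all the way up and the winder comes to its stop. Leave the crank seated on the shaft and let go; do not knock over or push away the bottle, the can, the jar or the tub on the table.

Things in the scene. Friction and masses are not known exactly. Their poses are not given: they have to be found in the camera images.
- crank: Loose bare-aluminium crank, 113 mm long, about 0.4 kg, lying flat with hub and knob upward. Origin: centre of its socket's mouth, in the flat underside. Axes: z along the hub, away from the underside; x from the hub along the arm to the knob. The arm is 26 mm wide, 12 mm thick, flush with the underside, and ends 96 mm from the hub's axis.
- crank_hub (a point): Point on the axis of the crank's hub, 32 mm above the underside (crank's axes). The hub is a 34 x 34 mm square block, 50 mm tall, its faces parallel to the crank's x and y: lift the crank by it.
- crank_socket (a point): Centre of the mouth of the crank's socket in the hub's underside, 32 mm below crank_hub (crank's axes). The socket is a square hole 18.5 mm wide and 36 mm deep, its sides parallel to the crank's x and y.
- crank_grip (a point): Middle of the crank's black knob: a round upright sleeve of 26 mm diameter and 50 mm length, 80 mm from the hub's axis. This point is 41 mm above the underside (the sleeve spans 16 to 66 mm). The sleeve spins freely on its pin, so it can be held fast without turning the hand while the crank goes round.
- shaft_end (a point): Centre of the free end of the winder's shaft on the fixed dough roller. z: outward along the shaft, leaning 30 deg from vertical towards the robot's side; x: uphill along the sloped face. From here down: 7 mm tapered round nose (10 to 15 mm dia.), 30 mm of 16 mm square, then a collar. These axes do NOT turn with the shaft: the square stands at any angle, not given here; find it by sight or touch.
- shaft_foot (a point): Centre of the collar's top (44 mm dia., 6 mm above the 130 x 120 mm sloped face), 37 mm below shaft_end, same axes. With the crank fully home crank_socket is here. The crank slips on if within about 9 deg of the square, else it sits on the square's top, 30 mm up: press lightly, turn, try again. The shaft has stiff friction, 0.25 N m (3 N at the knob), and stays where left.
- upper_roller (a joint): Height in m of the upper steel roller (70 mm dia., 304 mm long) above its lowest place. Starts between 0 and 0.006, rises 0.0157 for each full clockwise turn of the shaft (seen looking down onto the shaft's end); hard stop at 0.036, all the way up. Self-locking: it moves only with the shaft.
- oil_bottle_mid (a point): Bystander: closed green glass bottle, 68 mm diameter, 220 mm tall, standing on the table; this point is half-way up its axis. Leave it where it stands.
- drink_can_mid (a point): Bystander: plain drink can, 66 mm diameter, 115 mm tall, standing on the table; this point is half-way up its axis. Leave it where it stands.
- spice_jar_mid (a point): Bystander: small clear jar with white cap, 52 mm diameter, 85 mm tall, standing on the table; this point is half-way up its axis. Leave it where it stands.
- sauce_tub_mid (a point): Bystander: closed red tub with white lid, 130 mm diameter, 130 mm tall, standing on the table; this point is half-way up its axis. Leave it where it stands.
Mind the look-alikes: they are no part of the job. What is shaped like the crank but turquoise is not meant.

How it is judged (in metres and radians):
On the way, in this order (a step that is already met when the one before it is completed fails the run):
1. the crank is fully home on the square shaft, before the roller is wound up (distance between crank_socket and shaft_foot below 0.006 m and angle between the z axis of crank_socket and the z axis of shaft_foot, either way round below 0.17 rad and value of joint upper_roller below 0.02 m), for 0.2 s.
2. with the crank still on the shaft, the upper roller has been wound half-way up or more (distance between crank_socket and shaft_foot below 0.006 m and angle between the z axis of crank_socket and the z axis of shaft_foot, either way round below 0.17 rad and value of joint upper_roller above 0.022 m), for 0.1 s.
At the end, for the whole second after the job is handed in: The upper roller stands above 34 mm of its 36 mm, the crank is on the shaft with its socket mouth within 6 mm of the shaft's foot and its hub within 10 degrees of the shaft's axis, at rest and released (value of joint upper_roller above 0.034 m and distance between crank_socket and shaft_foot below 0.006 m and angle between the z axis of crank_socket and the z axis of shaft_foot, either way round below 0.17 rad and linear speed of crank below 0.02 m/s); the robot touches nothing.
It fails at once if the oil bottle is pushed more than 30 mm away or knocked over (distance of oil_bottle_mid from where it was at the start of the episode above 0.03 m or angle between oil_bottle_mid's own z axis and vertical above 0.6 rad).
It fails at once if the drink can is pushed more than 30 mm away or knocked over (distance of drink_can_mid from where it was at the start of the episode above 0.03 m or angle between drink_can_mid's own z axis and vertical above 0.6 rad).
It fails at once if the spice jar is pushed more than 30 mm away or knocked over (distance of spice_jar_mid from where it was at the start of the episode above 0.03 m or angle between spice_jar_mid's own z axis and vertical above 0.6 rad).
It fails at once if the sauce tub is pushed more than 30 mm away or knocked over (distance of sauce_tub_mid from where it was at the start of the episode above 0.03 m or angle between sauce_tub_mid's own z axis and vertical above 0.6 rad).
It also fails if it takes over 72 s, if anything falls off the work surface, if the arm or the gripper's body presses on something with over 40 N, if the wrist force passes 120 N, or if a joint passes its speed limit or range.

## Robot

A 6-joint arm with a two-finger parallel gripper is mounted at the origin on the work surface. World frame = base frame: x ahead of the robot, y to its left, z up, the work surface at z = 0. Lengths are in m, angles in degrees, forces in N, time in s.
With the tool pointing down it reaches from about 0.25 to 0.725 m from the base axis. Payload 9.7 kg.
Tool frame: the origin (TCP) lies on the centre line of the jaws, within the pads' length; the fingertips stand 19 mm ahead of it and the grasp point (between the pads) is the TCP; z points along the fingers, y is the direction in which the jaws open and shut (so a half turn about z gives the same grasp; the last joint's range is limited). The gripper opens to 85 mm and grips with 20 to 120 N. Pads are 22 mm wide; open, the fingers measure 114 mm over their backs; the gripper's body (76 mm by 85 mm) begins 54 mm behind the grasp point. The pads swing forward as they close: fully open they stand 13 mm farther back than shut.
Start: joints at [67.265, 4.979, 10.078, 95.1, 0, 90], TCP at [0.213, 0.507, 0.25] pointing down, gripper open.
Joint ranges: [-179.16, 179.16], [-48.56, 103.87], [-65.8, 70.77], [-126.05, 130.52], [-82.76, 87.17], [-180, 180]. Speed limits (degrees/s): [127.2, 127.2, 147.25, 180, 180, 180].

## Interface

Orientations are given as [roll, pitch, yaw] about the fixed x, y, z axes, in that order (R = Rz(yaw) Ry(pitch) Rx(roll)).
In Python, from workcell import bot gives the robot as it stands.
- The arm moves only by the tool servo_tool, never from a script. Its argument "motion" is a list that holds one entry, the list of rows, each a list of 6 numbers: the shift along the tool's x, y, z in mm, then the turn, a rotation vector about the tool's x, y, z in rad. A call has 1 to 5 rows; each row shifts and turns the commanded pose from where the row before left it, along the tool's axes as they then stand; what a row does not reach is not made up. A row lasts 1/10 s, in which the tool goes at most 50 mm and 8.59 degrees, less where a joint would pass 70% of its speed; a pose out of reach is approached as far as the arm can. A call is refused whole if a number of a shift passes 50 or a number of a turn 0.15, either way. A call with a gripper value outside its range is refused whole. "gripper" is the finger opening in mm, from 0 to 85.4, set as the call begins (left out, the last holds). The fingers move at their own pace and stop on an object; "newtons" is the grip in N (left out, the last holds). Time passes only in rows, so rows that do not move let the fingers close. It gives the time, the measured TCP pose, the force and the opening at its end, in the units of the state.
- bot.get_obs(): the state, without advancing time (a new reading comes with each control period).
- bot.camera(name): name is "side" or "top" or "wrist"; returns a dict with "color" (420x560x3 uint8, red, green, blue), "fx", "fy", "cx", "cy" (pixels), "k1" (the pictures are not rectified: a ray, as slopes to the right and down, at radius r is drawn at 1 + k1 r^2 times it, then the intrinsics apply), "R" (3x3) and "t" (3): a world point X has camera coordinates R X + t. Camera axes: x right, y down, z forward; pixel columns grow to the right and rows downward; lengths in m; the calibration is good to about 2 mm. A picture is of the moment at which its call begins. There is no depth.
- bot.job_done(): hands the job in, once; it reports no verdict.
Trained networks look in a picture, given as the dict that the camera call returned (one of the last four; its "shot" number tells which), for a name from the list of things; names that differ only in an ending like _2 or _b are one class to them, and where a whole thing is asked for, a point or a joint stands for the part that bears it (a point fixed in the world has none). Each returns a list of dicts, best first, with "confidence" (0 to 1); they miss things now and then, are a little off and sometimes report something else, mostly with a low value. They report only what shows in the picture. A call takes as long as a camera call. They do not tell look-alikes from the thing itself.
- bot.look_for(picture, label): "rect" ([left, top, width, height] in pixels, round what is visible of it).
The state is a dict: "time": time; "q": joint angles; "qd": joint speeds; "joint_efforts": joint torques, N m; "ee_pos": TCP position; "tcp_rot": TCP orientation; "wrist_force": force on the tool from outside, world axes, zero at the start; "torque": the same for the moment, N m; "opening": finger opening in m.
Only numpy, scipy, OpenCV 4.12 (cv2) and the standard library are available. Lean on these libraries where they do the work, as an engineer would, in place of code of your own. Each camera call takes 0.05 s, during which the arm holds its last target.

## Working session

There is one attempt and no reset: what is moved stays moved. The work goes in short steps, Python scripts to look and compute and a tool call to move; the robot and the scene stay as the last step left them, time stands still between calls to the robot, and variables do not carry over. Pictures are saved under pics/ and viewed, and the job is handed in when it is done.

Besides the shell and the picture viewer there is one more tool, called after ">>>" as name(argument=value, ...) on one line, values as JSON. servo_tool: Moves the arm, as the interface text tells. Its arguments: {"type":"object","properties":{"motion":{"type":"array","items":{"type":"array","items":{"type":"array","items":{"type":"number"}}}},"gripper":{"type":"number"},"newtons":{"type":"number"}},"required":["motion"]}

```bash
ls; mkdir -p pics; cat > h.py <<'E'
from workcell import bot
import numpy as np, cv2
from scipy.spatial.transform import Rotation as Ro
def shot(n,f=None):
    c=bot.camera(n)
    if f: cv2.imwrite('pics/'+f, c['color'][:,:,::-1])
    return c
def ray(c,u,v):
    x=(u-c['cx'])/c['fx'];y=(v-c['cy'])/c['fy'];rd=np.hypot(x,y);r=rd
    for _ in range(20): r=rd/(1+c['k1']*r*r)
    s=1/(1+c['k1']*r*r)
    R=np.array(c['R']);t=np.array(c['t'])
    d=R.T@np.array([x*s,y*s,1]);return -R.T@t,d/np.linalg.norm(d)
def proj(c,X):
    p=np.array(c['R'])@np.array(X)+np.array(c['t']);x,y=p[:2]/p[2];k=1+c['k1']*(x*x+y*y)
    return np.array([c['fx']*x*k+c['cx'],c['fy']*y*k+c['cy']])
def onz(c,u,v,z):
    o,d=ray(c,u,v);return o+d*(z-o[2])/d[2]
def tri(rays):
    A=0;b=0
    for o,d in rays:
        P=np.eye(3)-np.outer(d,d);A=A+P;b=b+P@o
    X=np.linalg.solve(A,b)
    return X,[np.linalg.norm((np.eye(3)-np.outer(d,d))@(X-o)) for o,d in rays]
E
python3 - <<'E'
from h import *
import pickle
o=bot.get_obs();print(o)
D={}
for n in ['side','top','wrist']:
    c=shot(n,n+'0.png');D[n]=c
    print(n,c['fx'],c['k1'],-np.array(c['R']).T@c['t'])
    for l in ['crank','crank_hub','crank_grip','crank_socket','shaft_end','shaft_foot','upper_roller','oil_bottle_mid','drink_can_mid','spice_jar_mid','sauce_tub_mid']:
        try:
            print(' ',l,[(np.round(d['rect']).tolist(),round(d['confidence'],2)) for d in bot.look_for(c,l)[:3]])
        except Exception as e: print(l,e)
pickle.dump(D,open('s0.pkl','wb'))
print(bot.get_obs()['time'])
E
```

```text
pics
{'time': 0.0, 'q': array([6.72638496e+01, 5.01152332e+00, 1.00351910e+01, 9.50991684e+01,
       1.38027171e-03, 8.99979285e+01]), 'qd': array([ 0.04194895, -0.074613  ,  0.04099048,  0.19207774,  0.13082415,
        0.03200941]), 'joint_efforts': array([ 5.10048358e-04, -5.20389891e+01,  4.64798570e+01,  1.63276959e-02,
        4.00787167e-05,  6.63913127e-06]), 'ee_pos': array([0.21248658, 0.50708321, 0.24958559]), 'tcp_rot': array([-1.79924499e+02, -1.38300020e-03,  1.57265919e+02]), 'wrist_force': array([ 0.16860453,  0.41265865, -0.16945457]), 'torque': array([ 0.00247778, -0.01267023, -0.00097606]), 'opening': 0.0852787022397956}
side 525.4088324490882 -0.17736909333232787 [ 0.48489474 -0.66279528  0.63151352]
  crank [([252.0, 205.0, 56.0, 35.0], 0.87), ([207.0, 160.0, 43.0, 40.0], 0.75), ([163.0, 201.0, 58.0, 32.0], 0.62)]
  crank_hub [([208.0, 160.0, 44.0, 41.0], 0.91), ([164.0, 200.0, 56.0, 33.0], 0.77), ([248.0, 205.0, 59.0, 36.0], 0.72)]
  crank_grip [([165.0, 202.0, 58.0, 34.0], 0.79), ([249.0, 208.0, 56.0, 32.0], 0.68), ([210.0, 160.0, 42.0, 40.0], 0.59)]
  crank_s
[... 1146 characters left out ...]
.0, 173.0, 18.0, 22.0], 0.51)]
  upper_roller [([384.0, 19.0, 149.0, 50.0], 0.8)]
  oil_bottle_mid [([255.0, 116.0, 28.0, 52.0], 0.87)]
  drink_can_mid [([192.0, 130.0, 32.0, 42.0], 0.97)]
  spice_jar_mid [([309.0, 280.0, 22.0, 23.0], 0.78)]
  sauce_tub_mid [([125.0, 158.0, 65.0, 62.0], 0.74)]
wrist 362.4562440244873 -0.07246996108388891 [0.14418601 0.53738419 0.37325216]
  crank [([245.0, 335.0, 40.0, 60.0], 0.94)]
  crank_hub [([243.0, 335.0, 43.0, 54.0], 0.91)]
  crank_grip [([242.0, 333.0, 43.0, 59.0], 0.88)]
  crank_socket [([247.0, 331.0, 42.0, 63.0], 0.79)]
  shaft_end []
  shaft_foot []
  upper_roller []
  oil_bottle_mid []
  drink_can_mid []
  spice_jar_mid []
  sauce_tub_mid []
1.8
```

```bash
python3 - <<'E'
import cv2
for n in ['side','top','wrist']:
    i=cv2.imread(f'pics/{n}0.png'); cv2.imwrite(f'pics/{n}0b.png',cv2.resize(i,(784,588),interpolation=cv2.INTER_CUBIC))
i=cv2.imread('pics/top0.png')[180:330,140:340];cv2.imwrite('pics/topc.png',cv2.resize(i,None,fx=4,fy=4,interpolation=cv2.INTER_CUBIC))
i=cv2.imread('pics/side0.png')[150:300,155:355];cv2.imwrite('pics/sidec.png',cv2.resize(i,None,fx=4,fy=4,interpolation=cv2.INTER_CUBIC))
E
```

```text
(no output)
```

View pics/side0b.png

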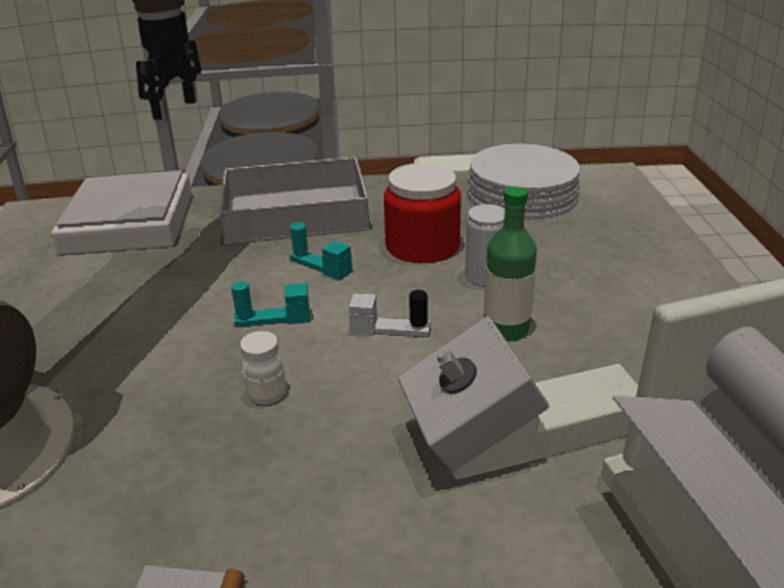

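View pics/top0b.png

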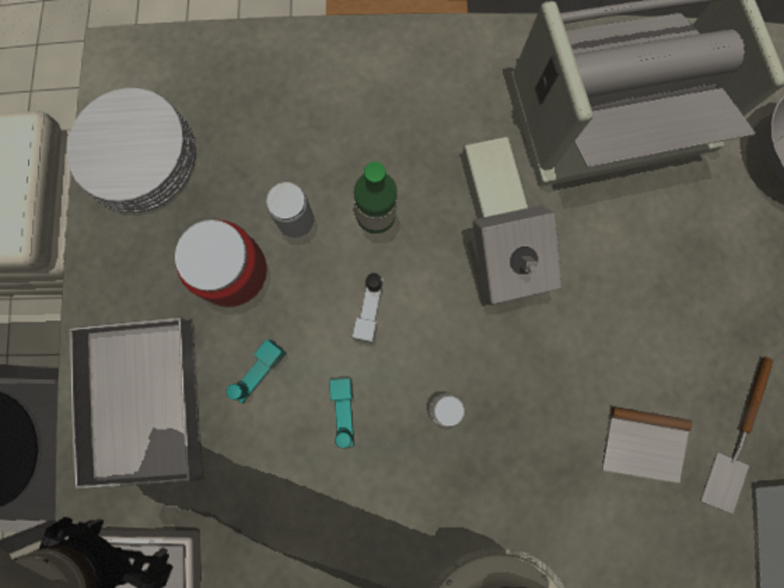

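View pics/topc.png

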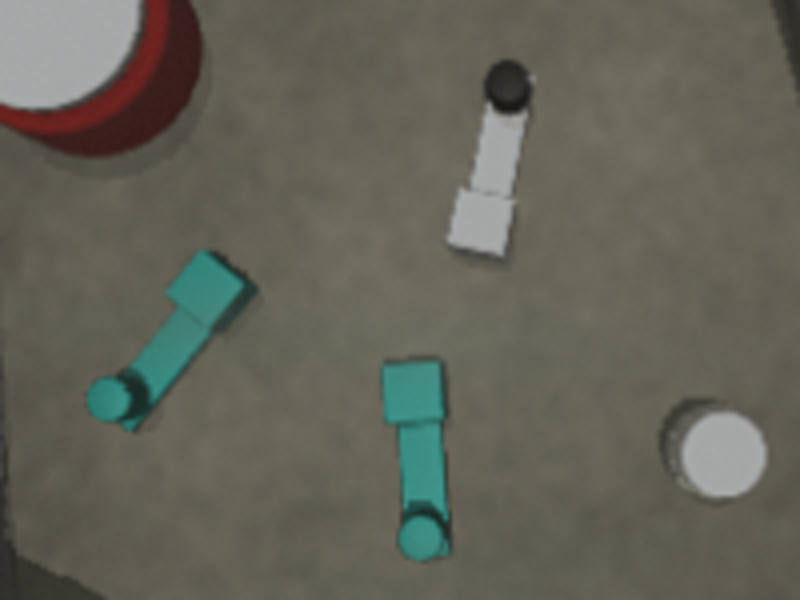

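View pics/sidec.png

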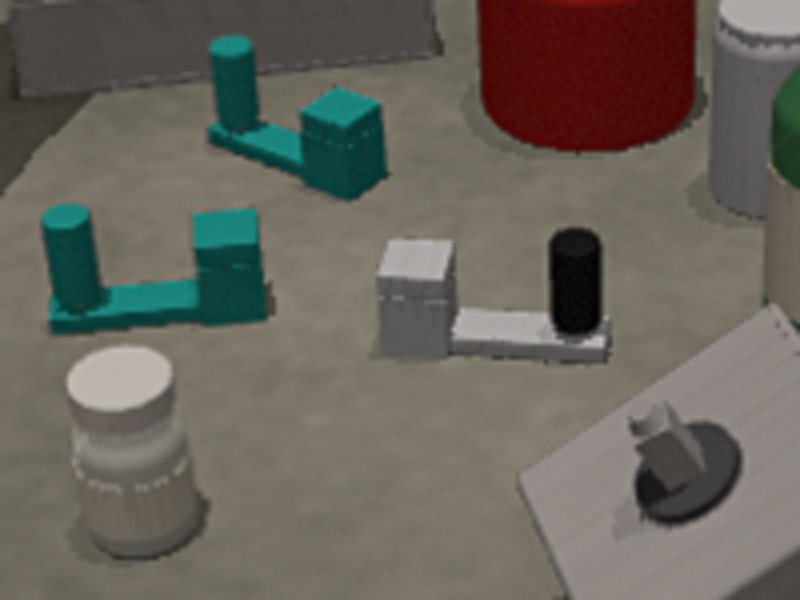

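View pics/wrist0.png

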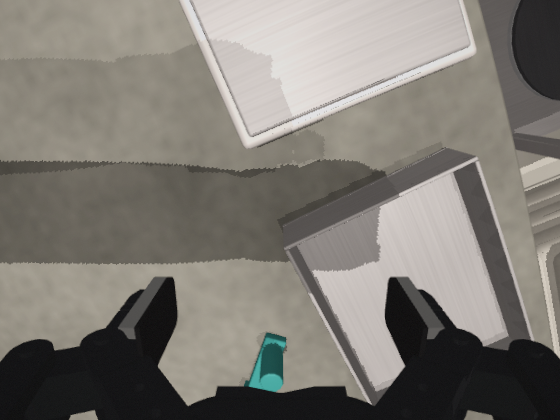

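```bash
python3 - <<'E'
import cv2
i=cv2.imread('pics/top0.png')[140:225,330:410];cv2.imwrite('pics/topd.png',cv2.resize(i,None,fx=7,fy=7,interpolation=cv2.INTER_CUBIC))
i=cv2.imread('pics/side0.png')[225:345,280:400];cv2.imwrite('pics/sided.png',cv2.resize(i,None,fx=5,fy=5,interpolation=cv2.INTER_CUBIC))
E
python3 - <<'E'
from h import *
import pickle
D=pickle.load(open('s0.pkl','rb'));s,t=D['side'],D['top']
for n,a,b in [('hubtop',(259.5,215),(260.2,235.5)),('knobtop',(299,209.5),(267,200.5))]:
    print(n,tri([ray(s,*a),ray(t,*b)]), onz(t,*b,0.05),onz(t,*b,.066))
for n,uv in [('bottle',(375/1.4,175/1.4)),('can',(287/1.4,203/1.4)),('jar',(449/1.4,410/1.4)),('tub',(212/1.4,256/1.4))]:
    print(n,onz(t,*uv,{'bottle':.22,'can':.115,'jar':.085,'tub':.13}[n]))
E
```

```text
hubtop (array([0.49699447, 0.20543053, 0.04793178]), [np.float64(0.0023377488494114606), np.float64(0.0023377488494116115)]) [0.49445755 0.20526592 0.05      ] [0.49297486 0.20486919 0.066     ]
knobtop (array([0.5744606 , 0.18768879, 0.06643708]), [np.float64(0.002052210668375968), np.float64(0.0020522106683759376)]) [0.57528588 0.18777409 0.05      ] [0.57245395 0.18766935 0.066     ]
bottle [0.69607952 0.18144599 0.22      ]
can [0.69201415 0.32160048 0.115     ]
jar [0.36268707 0.07593342 0.085     ]
tub [0.60613889 0.43501745 0.13      ]
```

View pics/topd.png

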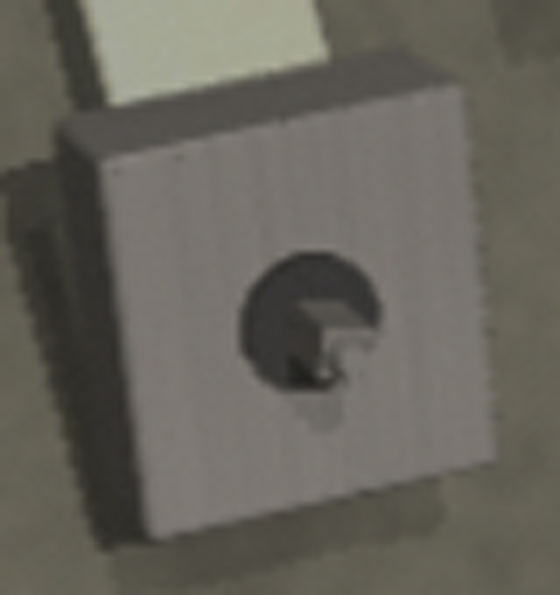

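View pics/sided.png

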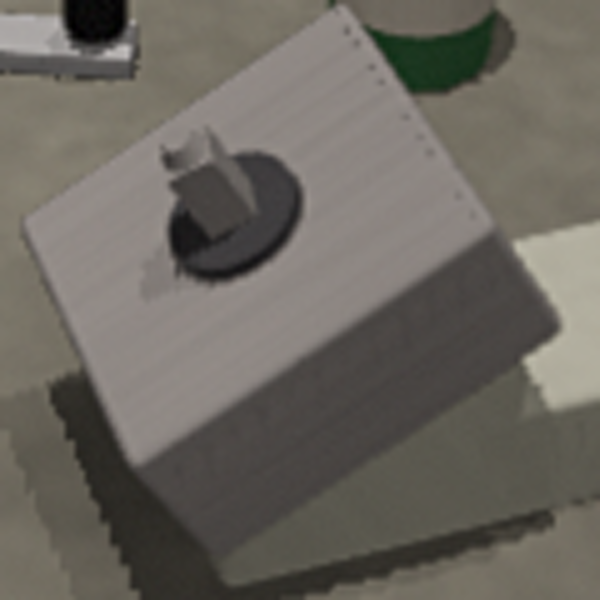

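```bash
cat > fit.py <<'E'
from h import *
import pickle
from scipy.optimize import least_squares
D=pickle.load(open('s0.pkl','rb'));s,t=D['side'],D['top']
S=lambda p:np.array(p)/5+[280,225]-0.4
T=lambda p:np.array(p)/7+[330,140]-0.43
cs=[(22,220),(135,467),(490,225),(342,8)]
ct=[(152,538),(495,458),(462,85),(105,160)]
for a,b in zip(cs,ct): print(np.round(tri([ray(s,*S(a)),ray(t,*T(b))])[0],4))
print('collar',tri([ray(s,*S((236,215))),ray(t,*T((311,321)))]))
print('nose',tri([ray(s,*S((186,150))),ray(t,*T((352,352)))]))
def frame(p):
    yaw=p[3]; h=np.array([np.cos(yaw),np.sin(yaw),0]); # horizontal dir of uphill
    a=np.deg2rad(30); z=np.array([0,0,1])*np.cos(a)-h*np.sin(a); x=h*np.cos(a)+np.array([0,0,1])*np.sin(a)
    return x,np.cross(z,x),z
def res(p,W,full=False):
    x,y,z=frame(p);F=p[:3];r=[]
    for c,sg in zip(range(4),[(-1,1),(-1,-1),(1,-1),(1,1)]):
        X=F-.006*z+sg[0]*x*W[0]/2+sg[1]*y*W[1]/2+p[4]*x+p[5]*y
        r+=list(proj(s,X)-S(cs[c]))+list(proj(t,X)-T(ct[c]))
    r+=list(proj(s,F)-S((236,215)))+list(proj(t,F)-T((311,321)))
    N=F+.037*z
    r+=list(proj(s,N)-S((186,150)))+list(proj(t,N)-T((352,352)))
    return np.array(r)
if __name__=='__main__':
  for W in [(.13,.12),(.12,.13)]:
    q=least_squares(res,[.57,0,.1,0,0,0],args=(W,));print(W,q.cost,np.round(q.x,4),np.rad2deg(q.x[3]));print(np.round(q.fun,1))
    x,y,z=frame(q.x);print('end',q.x[:3]+.037*z,z)
E
python3 fit.py
```

```text
[ 0.53   -0.0008  0.078 ]
[ 0.5533 -0.1154  0.0764]
[ 0.6599 -0.0937  0.1403]
[0.6379 0.0192 0.1399]
collar (array([ 0.59260125, -0.0481065 ,  0.11309516]), [np.float64(0.0007110412062822575), np.float64(0.0007110412062824989)])
nose (array([ 0.57628713, -0.05229863,  0.14335988]), [np.float64(0.000547452882830051), np.float64(0.0005474528828301711)])
(0.13, 0.12) 10.181939491614713 [ 0.5935 -0.0489  0.1131  0.1926 -0.0006  0.0015] 11.035175099911406
[-1.2  0.7 -1.1  0.4 -1.4  1.4  0.4  0.5  1.8  0.5  0.5 -1.1  0.5 -1.4
 -1.7 -0.6  0.2  0.4  0.3 -0.7 -1.  -0.8  0.3  0. ]
end [ 0.57532226 -0.05240844  0.14517509] [-0.49075493 -0.0957058   0.8660254 ]
(0.12, 0.13) 50.693013630982726 [ 5.933e-01 -4.920e-02  1.138e-01  1.857e-01 -4.000e-04  1.900e-03] 10.64009710989942
[ 0.6 -3.4 -3.7 -1.3  2.1  1.4  2.3 -1.8  0.2  4.4  3.2  0.7 -2.8 -1.7
 -3.4  1.8  0.1  0.2  0.6 -0.7 -1.1 -1.   0.5  0. ]
end [ 0.57511953 -0.0526468   0.1457964 ] [-0.49140319 -0.09231959  0.8660254 ]
```

```bash
cat > plan.py <<'E'
from h import *
def Rt(o=None):
    o=o or bot.get_obs(); return np.array(o['ee_pos']),Ro.from_euler('xyz',o['tcp_rot'],degrees=True)
def plan(p,R,n=None):
    """delta expressed: n equal rows (translation in tool axes with turning)"""
    p0,R0=Rt(); dr=(R0.inv()*R).as_rotvec(); d=p-p0
    if n is None: n=int(max(np.ceil(np.linalg.norm(d)/.045),np.ceil(np.rad2deg(np.linalg.norm(dr))/8),1))
    print('n',n,'dist mm',np.round(d*1000,1),'rotvec deg',np.round(np.rad2deg(dr),1))
    r=Ro.from_rotvec(dr/n);Rc=R0
    for i in range(n):
        print(np.round(Rc.inv().apply(d/n)*1000,1).tolist()+np.round(dr/n,4).tolist())
        Rc=Rc*r
def down(yaw): return Ro.from_euler('xyz',[180,0,yaw],degrees=True)
E
python3 - <<'E'
from plan import *
plan(np.array([.4955,.2055,.2]),down(167.1))
E
```

```text
n 10 dist mm [ 282.9 -301.7  -50.3] rotvec deg [-0.  -0.  -9.8]
[-37.8, -16.9, 5.0, -0.0, -0.0, -0.0172]
[-37.5, -17.5, 5.0, -0.0, -0.0, -0.0172]
[-37.2, -18.2, 5.0, -0.0, -0.0, -0.0172]
[-36.8, -18.8, 5.0, -0.0, -0.0, -0.0172]
[-36.5, -19.4, 5.0, -0.0, -0.0, -0.0172]
[-36.2, -20.1, 5.0, -0.0, -0.0, -0.0172]
[-35.8, -20.7, 5.0, -0.0, -0.0, -0.0172]
[-35.5, -21.3, 5.0, -0.0, -0.0, -0.0172]
[-35.1, -21.9, 5.0, -0.0, -0.0, -0.0172]
[-34.7, -22.5, 5.0, -0.0, -0.0, -0.0172]
```

>>> servo_tool(motion=[[[-38,-17,5,0,0,-0.017],[-37.5,-17.5,5,0,0,-0.017],[-37,-18,5,0,0,-0.017],[-37,-19,5,0,0,-0.017],[-36.5,-19.5,5,0,0,-0.017]]], gripper=60)

```text
time: 2.3
ee_pos: [0.355, 0.3548, 0.2252]
tcp_rot: [180.0, 0.0, 162.2]
wrist_force: [-0.6, 1.2, 0.4]
opening: 0.0601
```

>>> servo_tool(motion=[[[-36,-20,5,0,0,-0.017],[-36,-20.5,5,0,0,-0.017],[-35.5,-21.5,5,0,0,-0.017],[-35,-22,5,0,0,-0.017],[-34.5,-22.5,5,0,0,-0.017]]])

```text
time: 2.8
ee_pos: [0.4962, 0.2036, 0.2003]
tcp_rot: [180.0, 0.0, 167.0]
wrist_force: [0.2, 1.1, -0.3]
opening: 0.0599
```

```bash
python3 - <<'E'
from plan import *
import pickle
c=shot('wrist','w1.png');pickle.dump(c,open('w1.pkl','wb'))
o=bot.get_obs();print(o['time'],o['q'],o['ee_pos'],o['tcp_rot'],o['opening'])
print(-np.array(c['R']).T@c['t'])
for X in [(.4955,.2055,.05),(.5735,.1877,.066)]:print(proj(c,X))
plan(np.array([.4955,.2055,.2]),down(167.1))
E
```

```text
2.85 [21.90017337  2.52610972  1.79590157 89.27989484 -0.12129671 34.95129084] [0.49907112 0.20002013 0.19887775] [-1.79894793e+02  6.12075870e-02  1.66948949e+02] 0.0604004691894418
[0.42388598 0.22152522 0.32318598]
[281.15530416 199.60628548]
[281.21878427 300.69314343]
n 1 dist mm [-3.6  5.5  1.1] rotvec deg [-0.1  0.1 -0.2]
[4.7, 4.5, -1.1, -0.0018, 0.0011, -0.0026]
```

View pics/w1.png

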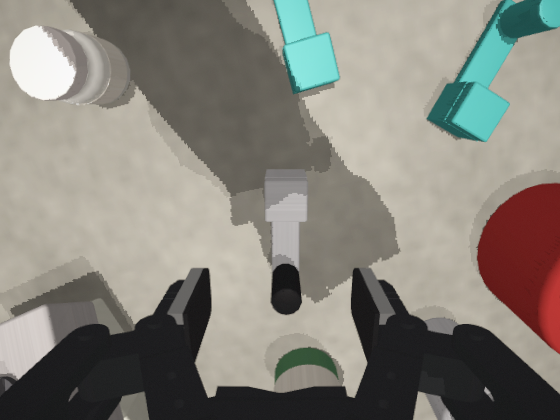

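>>> servo_tool(motion=[[[0,0,0,0,0,0]]])

```text
time: 2.95
ee_pos: [0.4962, 0.2033, 0.1996]
tcp_rot: [-180.0, -0.0, 166.8]
wrist_force: [-0.4, 0.0, -0.0]
opening: 0.06
```

```bash
python3 - <<'E'
from plan import *
import pickle
c=shot('wrist','w2.png');pickle.dump(c,open('w2.pkl','wb'))
o=bot.get_obs();print(o['time'],o['q'],o['ee_pos'],o['tcp_rot'],o['opening'])
print(-np.array(c['R']).T@c['t'])
for X in [(.4955,.2055,.05),(.5735,.1877,.066)]:print(proj(c,X))
i=c['color'][150:330,200:370,::-1];cv2.imwrite('pics/w2c.png',cv2.resize(i,None,fx=3.2,fy=3.2,interpolation=cv2.INTER_CUBIC))
E
```

```text
3.0 [2.24067695e+01 2.34320353e+00 1.72781517e+00 8.94287941e+01
 1.00146474e-02 3.55303520e+01] [0.4955308  0.20436184 0.19997469] [-1.79982474e+02 -4.17759108e-02  1.66876407e+02] 0.060404048764063606
[0.42411583 0.22158475 0.32262812]
[281.75553022 199.95799553]
[282.19087084 301.2717556 ]
```

View pics/w2c.png

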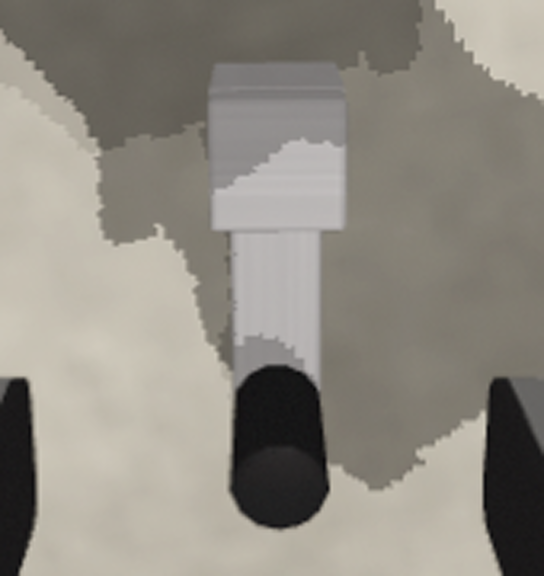

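```bash
python3 - <<'E'
from plan import *
import pickle
c=pickle.load(open('w2.pkl','rb'))
D=pickle.load(open('s0.pkl','rb'));s,t=D['side'],D['top']
h=(286.6,200.4);k=(287.2,302)
print(onz(c,*h,.05),onz(c,*k,.066))
print(tri([ray(c,*h),ray(t,260.2,235.5),ray(s,259.5,215)]))
print(tri([ray(c,*k),ray(t,267,200.5),ray(s,299,209.5)]))
p,R=Rt();print(c['cx'])
for dz in [-.019,0,.02,.08,.15]: print(proj(c,p+R.apply([0,0,dz])))
E
```

```text
[0.49670303 0.20909291 0.05      ] [0.57506838 0.19147681 0.066     ]
(array([0.49724287, 0.20721809, 0.04666678]), [np.float64(0.0017567704259221911), np.float64(0.0030907084368454883), np.float64(0.002127546072554284)])
(array([0.57493632, 0.18955013, 0.0652343 ]), [np.float64(0.0019238995008597347), np.float64(0.0029746973218160912), np.float64(0.001775445801794081)])
280.74770802917004
[279.40105147 331.51579389]
[279.59904121 301.84230429]
[279.76004493 277.77484091]
[280.07474933 230.88750677]
[280.28164538 200.17174769]
```

```bash
python3 - <<'E'
from plan import *
plan(np.array([.4967,.2085,.034]),down(167.3),4)
E
```

```text
n 4 dist mm [   1.2    4.1 -166. ] rotvec deg [-0.  -0.  -0.4]
[-0.1, 1.1, 41.5, -0.0001, -0.0002, -0.0018]
[-0.1, 1.1, 41.5, -0.0001, -0.0002, -0.0018]
[-0.1, 1.1, 41.5, -0.0001, -0.0002, -0.0018]
[-0.1, 1.1, 41.5, -0.0001, -0.0002, -0.0018]
```

>>> servo_tool(motion=[[[0,1,40,0,0,-0.002],[0,1,40,0,0,-0.002],[0,1,40,0,0,-0.002],[0,1,30,0,0,-0.001],[0,0,15,0,0,0]]])

```text
time: 3.5
ee_pos: [0.4942, 0.2096, 0.0328]
tcp_rot: [-179.9, -0.2, 167.5]
wrist_force: [-0.0, -0.5, 0.2]
opening: 0.0601
```

>>> servo_tool(motion=[[[0,0,0,0,0,0],[0,0,0,0,0,0],[0,0,0,0,0,0],[0,0,0,0,0,0],[0,0,0,0,0,0]]], gripper=20, newtons=60)

```text
time: 4.0
ee_pos: [0.4967, 0.2094, 0.0367]
tcp_rot: [179.9, 0.1, 167.4]
wrist_force: [-1.7, 1.6, 5.3]
opening: 0.0333
```

```bash
python3 - <<'E'
from plan import *
c=shot('wrist','w3.png')
o=bot.get_obs();print(o['time'],o['q'],o['ee_pos'],o['tcp_rot'],o['opening'],o['wrist_force'])
E
```

```text
4.05 [ 2.28518870e+01  4.79492408e+00 -1.38462444e+01  7.12403830e+01
  2.45939430e-02  3.54392180e+01] [0.49673019 0.20945958 0.03670747] [1.79911281e+02 8.22431865e-02 1.67412631e+02] 0.03317988789195297 [-3.07567959  1.08100828  5.85588377]
```

View pics/w3.png

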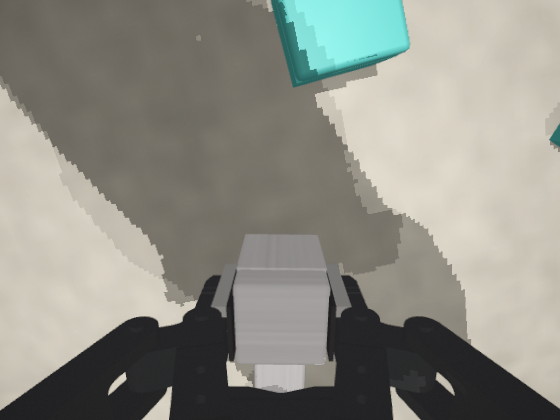

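>>> servo_tool(motion=[[[0,0,-15,0,0,0],[0,0,-40,0,0,0],[0,0,-45,0,0,0],[0,0,-45,0,0,0],[0,0,-30,0,0,0]]])

```text
time: 4.55
ee_pos: [0.4964, 0.2089, 0.2145]
tcp_rot: [179.9, 0.2, 167.4]
wrist_force: [-0.7, 0.1, -5.2]
opening: 0.0333
```

```bash
cat > sq.py <<'E'
from fit import *
q=least_squares(res,[.57,0,.1,0,0,0],args=((.13,.12),)).x
x,y,z=frame(q);F=q[:3]
rows=[]
ims=[cv2.imread('pics/side0.png')[240:290,300:350],cv2.imread('pics/top0.png')[168:206,356:394]]
sc=[7,9];of=[(300,240),(356,168)]
# offsets of projected foot -> observed, to cancel calibration
off=[S((236,215))-proj(s,F),T((311,321))-proj(t,F)]
print(off)
for th in [0,15,30,45,60,75]:
    out=[]
    for c,im,k,o,f in zip((s,t),ims,sc,of,off):
        I=cv2.resize(im,None,fx=k,fy=k,interpolation=cv2.INTER_CUBIC)
        I=cv2.convertScaleAbs(I,alpha=1.6)
        a=np.deg2rad(th);u=x*np.cos(a)+y*np.sin(a);v=np.cross(z,u)
        P=lambda X:tuple(np.int32(np.round(((proj(c,X)+f-o)+.5)*k)).tolist())
        cn=[(1,1),(-1,1),(-1,-1),(1,-1)]
        for h in (0,.03):
            pts=[P(F+z*h+.008*(u*i+v*j)) for i,j in cn]
            for i in range(4): cv2.line(I,pts[i],pts[(i+1)%4],(0,0,255) if h else (0,255,0),1)
        for i,j in cn: cv2.line(I,P(F+.008*(u*i+v*j)),P(F+.03*z+.008*(u*i+v*j)),(255,255,0),1)
        out.append(cv2.resize(I,(260,260)))
    o=np.vstack(out);cv2.putText(o,str(th),(5,20),0,.6,(0,255,255),1);rows.append(o)
cv2.imwrite('pics/sqA.png',np.hstack(rows[:3]));cv2.imwrite('pics/sqB.png',np.hstack(rows[3:]))
raw=[cv2.resize(cv2.convertScaleAbs(i,alpha=1.6),(390,390),interpolation=cv2.INTER_CUBIC) for i in ims]
cv2.imwrite('pics/sqR.png',np.hstack(raw))
E
python3 sq.py
```

```text
[ 0.53   -0.0008  0.078 ]
[ 0.5533 -0.1154  0.0764]
[ 0.6599 -0.0937  0.1403]
[0.6379 0.0192 0.1399]
collar (array([ 0.59260125, -0.0481065 ,  0.11309516]), [np.float64(0.0007110412062822575), np.float64(0.0007110412062824989)])
nose (array([ 0.57628713, -0.05229863,  0.14335988]), [np.float64(0.000547452882830051), np.float64(0.0005474528828301711)])
[array([-0.19245931, -0.36090731]), array([-0.31432619,  0.72675658])]
```

View pics/sqA.png

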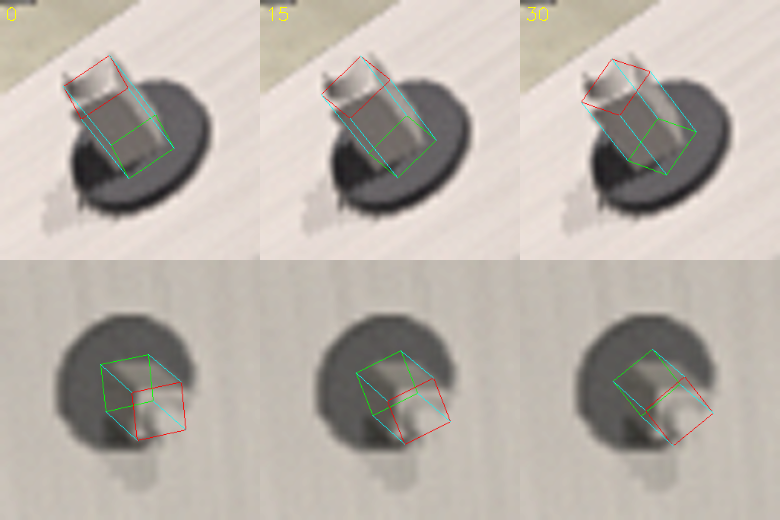

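View pics/sqB.png

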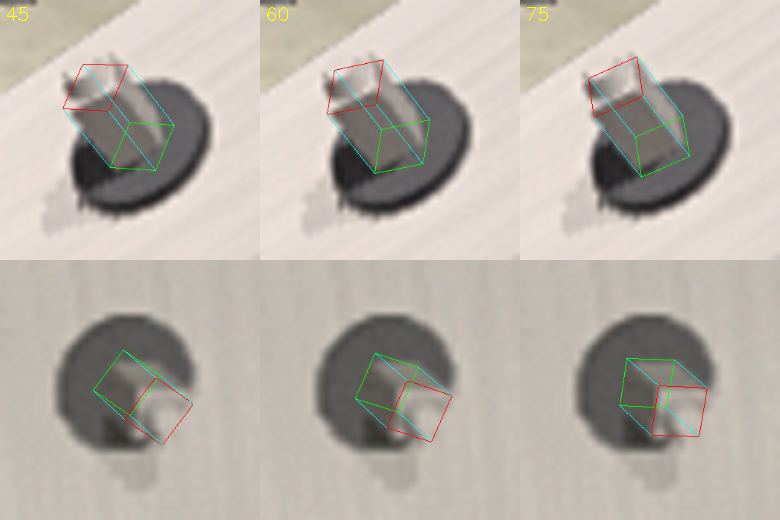

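View pics/sqR.png

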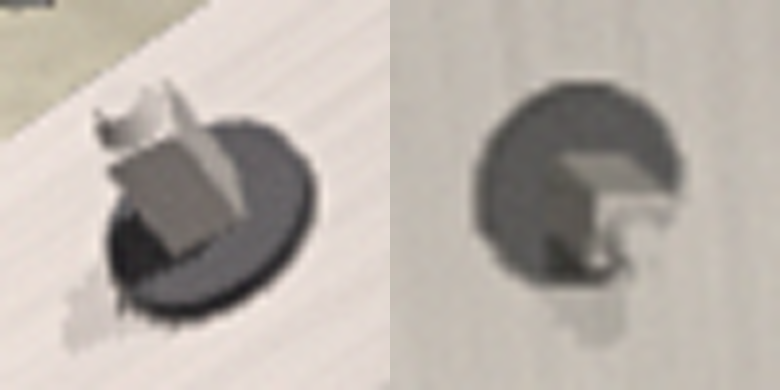

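```bash
cat > cam.py <<'E'
from plan import *
import pickle
c0=pickle.load(open('w2.pkl','rb'))
# camera in tool frame, using obs at w2
pT=np.array([0.4955308,0.20436184,0.19997469]);RT=Ro.from_euler('xyz',[-179.982474,-.0417759,166.876407],degrees=True)
Rc=np.array(c0['R']);C=-Rc.T@c0['t']
Cp=RT.inv().apply(C-pT);Rtc=RT.as_matrix().T@Rc.T  # cam axes in tool
def camat(p,R):
    c=dict(c0);M=R.as_matrix()@Rtc;c['R']=M.T;c['t']=-M.T@(p+R.apply(Cp));return c
E
python3 - <<'E'
from cam import *
print(Cp,Rtc[:,2])
E=np.array([.5753,-.0524,.1452]);F=np.array([.5935,-.0489,.1131])
for yaw in (167,190):
 for p in [(.5,-.05,.3),(.54,-.05,.3),(.56,-.05,.28),(.58,-.05,.28)]:
  c=camat(np.array(p),down(yaw));print(yaw,p,proj(c,E),proj(c,F),'crank underside',proj(c,np.array(p)-[0,0,.037]+down(yaw).apply([.017,0,0])))
D=pickle.load(open('s0.pkl','rb'))
for z in (.2,.25,.3): print('panel near corner',onz(D['top'],584/1.4,138/1.4,z),onz(D['top'],545/1.4,5/1.4,z))
E
```

```text
[ 0.0735497   0.00052065 -0.1226    ] [-2.95594293e-01 -5.60190861e-04  9.55313404e-01]
167 (0.5, -0.05, 0.3) [297.44343451 282.37877577] [303.61084022 282.25967405] crank underside [279.83579945 228.08680954]
167 (0.54, -0.05, 0.3) [287.14896496 239.81341068] [294.65284008 244.27283415] crank underside [279.83579945 228.08680954]
167 (0.56, -0.05, 0.28) [281.72675827 225.31798663] [290.46960763 231.82415828] crank underside [279.83579945 228.08680954]
167 (0.58, -0.05, 0.28) [275.62335768 200.25286243] [285.25517027 209.84486212] crank underside [279.83579945 228.08680954]
190 (0.5, -0.05, 0.3) [262.25648855 282.19472492] [264.51824302 283.59257238] crank underside [279.83579945 228.08680954]
190 (0.54, -0.05, 0.3) [269.95186345 239.14233534] [271.45896509 245.28156502] crank underside [279.83579945 228.08680954]
190 (0.56, -0.05, 0.28) [273.56722745 224.31364134] [274.77128398 232.69595081] crank underside [279.83579945 228.08680954]
190 (0.58, -0.05, 0.28) [278.13431307 198.92990802] [278.81448391 210.51067862] crank underside [279.83579945 228.08680954]
panel near corner [ 0.75660214 -0.13042191  0.2       ] [ 0.98226095 -0.09182726  0.2       ]
panel near corner [ 0.73489742 -0.11113193  0.25      ] [ 0.94660092 -0.07492407  0.25      ]
panel near corner [ 0.7131927  -0.09184195  0.3       ] [ 0.91094089 -0.05802088  0.3       ]
```

```bash
python3 - <<'E'
from plan import *
plan(np.array([.58,-.05,.275]),down(188),8)
E
```

```text
n 8 dist mm [  83.6 -258.9   60.5] rotvec deg [  0.1   0.2 -20.6]
[-17.3, -29.3, -7.6, 0.0001, 0.0004, -0.045]
[-15.9, -30.0, -7.6, 0.0001, 0.0004, -0.045]
[-14.6, -30.7, -7.6, 0.0001, 0.0004, -0.045]
[-13.2, -31.4, -7.6, 0.0001, 0.0004, -0.045]
[-11.8, -31.9, -7.6, 0.0001, 0.0004, -0.045]
[-10.3, -32.4, -7.6, 0.0001, 0.0004, -0.045]
[-8.8, -32.8, -7.6, 0.0001, 0.0004, -0.045]
[-7.3, -33.2, -7.6, 0.0001, 0.0004, -0.045]
```

>>> servo_tool(motion=[[[-17,-29,-8,0,0,-0.045],[-16,-30,-8,0,0,-0.045],[-15,-31,-8,0,0,-0.045],[-13,-31,-8,0,0,-0.045],[-12,-32,-8,0,0,-0.045]]])

```text
time: 5.05
ee_pos: [0.5488, 0.0461, 0.2513]
tcp_rot: [-180.0, 0.0, -179.6]
wrist_force: [0.5, 0.7, -4.5]
opening: 0.0333
```

>>> servo_tool(motion=[[[-10,-32,-8,0,0,-0.045],[-9,-33,-8,0,0,-0.045],[-7,-33,-8,0,0,-0.045],[0,0,0,0,0,0],[0,0,0,0,0,0]]])

```text
time: 5.55
ee_pos: [0.5796, -0.0499, 0.2746]
tcp_rot: [180.0, -0.0, -172.1]
wrist_force: [-0.0, 0.5, -4.9]
opening: 0.033
```

```bash
python3 - <<'E'
from plan import *
import pickle
c=shot('wrist','w4.png');o=bot.get_obs();pickle.dump((c,o),open('w4.pkl','wb'))
print(o['time'],o['q'],o['ee_pos'],o['tcp_rot'],o['opening'],o['wrist_force'])
E=np.array([.5753,-.0524,.1452]);F=np.array([.5935,-.0489,.1131])
print(proj(c,E),proj(c,F))
i=c['color'][150:260,220:360,::-1];cv2.imwrite('pics/w4c.png',cv2.resize(i,None,fx=5.5,fy=5.5,interpolation=cv2.INTER_CUBIC))
E
```

```text
5.6 [-4.84490633e+00  1.01114264e+01  1.84695953e+01  9.83912349e+01
  7.31337176e-03 -1.28194973e+01] [ 0.57948435 -0.049084    0.27440487] [ 1.79985532e+02 -3.06192044e-02 -1.72025407e+02] 0.03338428972766978 [-0.05837922  0.34093087 -5.08685626]
[276.9466249  202.02863842] [278.56608472 213.40079848]
```

View pics/w4.png

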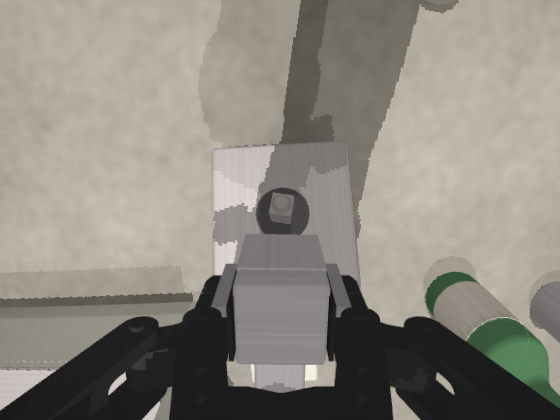

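View pics/w4c.png

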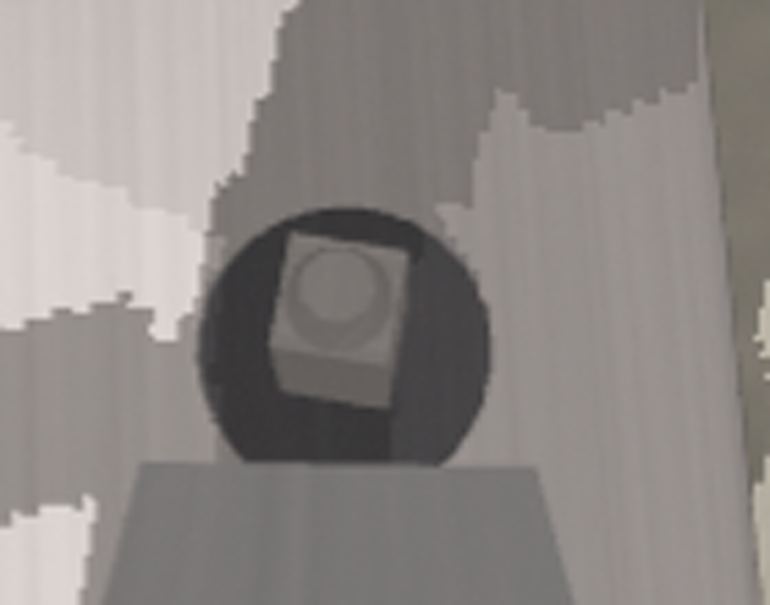

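```bash
python3 - <<'E'
from cam import *
c,o=pickle.load(open('w4.pkl','rb'));p,R=Rt(o)
i=c['color'][225:420,180:390,::-1];cv2.imwrite('pics/w4d.png',cv2.resize(cv2.convertScaleAbs(i,alpha=1.3),None,fx=3.6,fy=3,interpolation=cv2.INTER_CUBIC))
def T(x,y,z): return np.round(proj(c,p+R.apply([x,y,z])),1)
print('under front',T(.017,-.017,.0367),T(.017,.017,.0367));print('top front',T(.017,-.017,-.0133),T(.017,.017,-.0133))
print('top back',T(-.017,-.017,-.0133),T(-.017,.017,-.0133))
E
```

```text
under front [244.3 228.9] [316.9 228.9]
top front [230.1 278.7] [330.9 278.7]
top back [234.4 361.2] [326.6 361.2]
```

View pics/w4d.png

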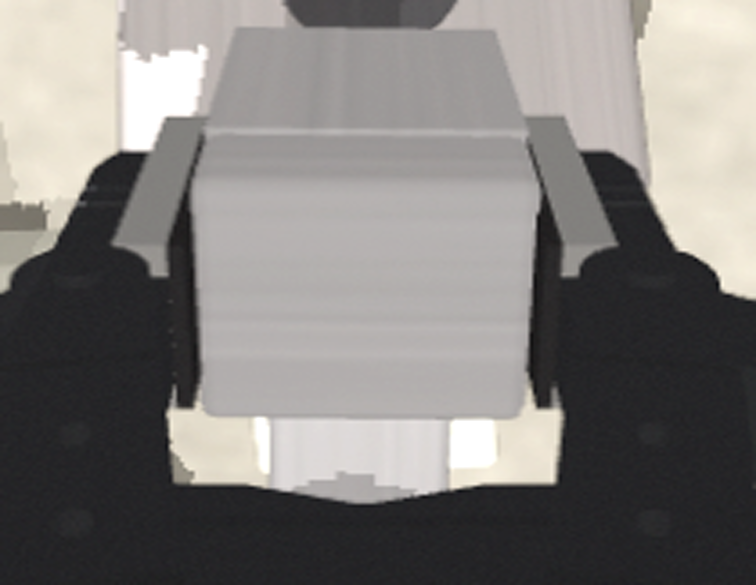

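```bash
cat > ang.py <<'E'
from cam import *
import contextlib,io
with contextlib.redirect_stdout(io.StringIO()):
    from fit import *
q=least_squares(res,[.57,0,.1,0,0,0],args=((.13,.12),)).x
x,y,z=frame(q);F=q[:3];SH=np.column_stack([x,y,z])
E
python3 - <<'E'
from ang import *
c,o=pickle.load(open('w4.pkl','rb'))
W=lambda a:np.array(a)/5.5+[220,150]-.41
def onplane(uv,h):
    o,d=ray(c,*uv);return o+d*(((F+h*z-o)@z)/(d@z))
P=[onplane(W(a),.03) for a in [(292,233),(410,253),(397,367),(270,345)]]
L=[((X-F)@x*1000,(X-F)@y*1000) for X in P];print(np.round(L,1))
for i in range(4):
    d=np.array(L[(i+1)%4])-L[i];print(np.hypot(*d),np.rad2deg(np.arctan2(d[1],d[0]))%90)
N=onplane(W((338,283)),.037);print('nose',(N-F)@x,(N-F)@y, N)
Cc=onplane(W((345,0)),0);print((Cc-F)@y)
p,R=Rt(o);tx=R.apply([1,0,0]);print('tool x in shaft frame ang',np.rad2deg(np.arctan2(tx@y,tx@x)))
E
```

```text
[[-9.8 -3. ]
 [-6.1 12.8]
 [ 9.6 10.2]
 [ 5.7 -6.6]]
16.260795355259592 76.94891469281565
15.884678490394283 80.61227561975517
17.286194496372378 76.9589938529904
15.855265366514724 76.91111291765725
nose -0.0005894094979385835 0.0030009387555364224 [ 0.57424684 -0.04956069  0.14488038]
0.00568562442175295
tool x in shaft frame ang 176.4659738400333
```

```bash
cat > tgt.py <<'E'
from ang import *
def pose(h,a=168.,sx=-.0006,sy=.0025,hx=-.0022,hy=.0006,hz=.037):
    """a: tool-x angle in shaft frame; crank mouth h above foot"""
    t=np.deg2rad(a);tx=np.cos(t)*x+np.sin(t)*y;tz=-z;ty=np.cross(tz,tx)
    R=Ro.from_matrix(np.column_stack([tx,ty,tz]))
    return F+sx*x+sy*y+h*z-R.apply([hx,hy,hz]),R
E
python3 - <<'E'
from tgt import *
p,R=pose(.055);print(p,R.as_euler('xyz',degrees=True))
plan(p,R)
E
```

```text
[ 0.54543179 -0.05582243  0.19136815] [173.15508757  29.27972332 177.24513876]
n 4 dist mm [-34.1  -6.7 -83. ] rotvec deg [ -3.9 -29.8   8.7]
[8.7, -0.5, 20.8, -0.0171, -0.13, 0.0381]
[11.2, -1.2, 19.5, -0.0171, -0.13, 0.0381]
[13.6, -2.0, 17.8, -0.0171, -0.13, 0.0381]
[15.7, -2.9, 15.9, -0.0171, -0.13, 0.0381]
```

>>> servo_tool(motion=[[[9,-0.5,21,-0.017,-0.13,0.038],[11,-1,19.5,-0.017,-0.13,0.038],[13.5,-2,18,-0.017,-0.13,0.038],[15.5,-3,16,-0.017,-0.13,0.038],[0,0,0,0,0,0]]])

```text
time: 6.1
ee_pos: [0.5375, -0.0539, 0.1865]
tcp_rot: [173.9, 25.6, 178.4]
wrist_force: [-3.1, 0.9, -6.9]
opening: 0.033
```

>>> servo_tool(motion=[[[0,0,0,0,0,0],[0,0,0,0,0,0]]])

```text
time: 6.3
ee_pos: [0.5493, -0.0556, 0.2033]
tcp_rot: [174.2, 26.7, 178.7]
wrist_force: [-0.2, -0.4, -3.6]
opening: 0.0331
```

```bash
python3 - <<'E'
from tgt import *
a=shot('side');b=shot('top');w=shot('wrist','w5.png');o=bot.get_obs();pickle.dump((a,b,w,o),open('s5.pkl','wb'))
print(o['time'],o['q'],o['wrist_force'])
p,R=pose(.055);plan(p,R)
cv2.imwrite('pics/s5.png',cv2.resize(a['color'][190:300,240:370,::-1],None,fx=6,fy=5.4,interpolation=cv2.INTER_CUBIC))
cv2.imwrite('pics/t5.png',cv2.resize(b['color'][120:230,310:440,::-1],None,fx=6,fy=5.4,interpolation=cv2.INTER_CUBIC))
E
```

```text
6.45 [-10.51653587 -20.07666911 -22.42551932  62.13978076   9.83080149
  -8.30403988] [ 0.39344789 -0.19480459 -4.827255  ]
n 1 dist mm [ -4.3   0.  -11.2] rotvec deg [-0.4 -2.8  0.9]
[8.9, -0.9, 8.1, -0.0068, -0.0481, 0.0164]
```

View pics/s5.png

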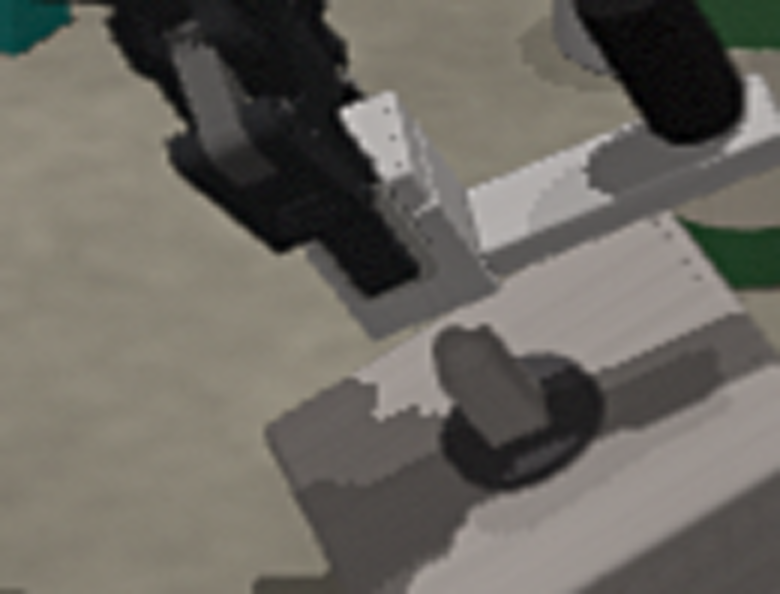

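View pics/t5.png

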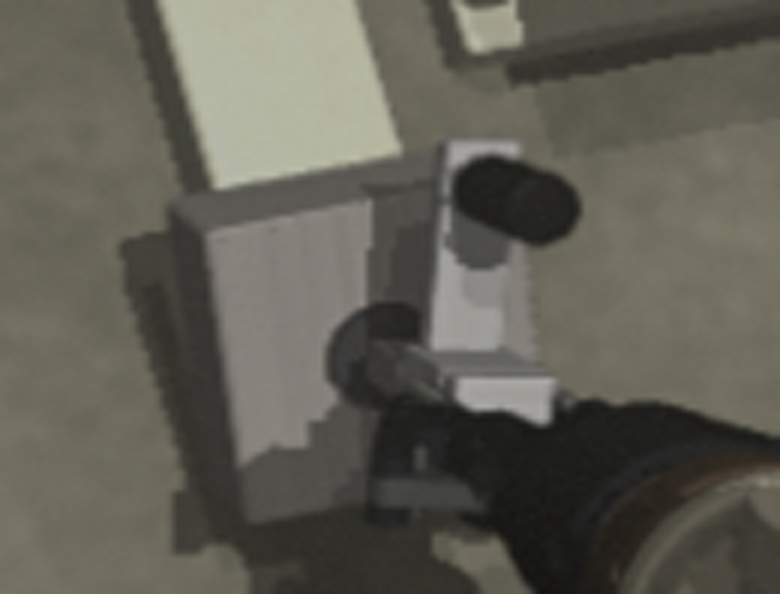

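View pics/w5.png

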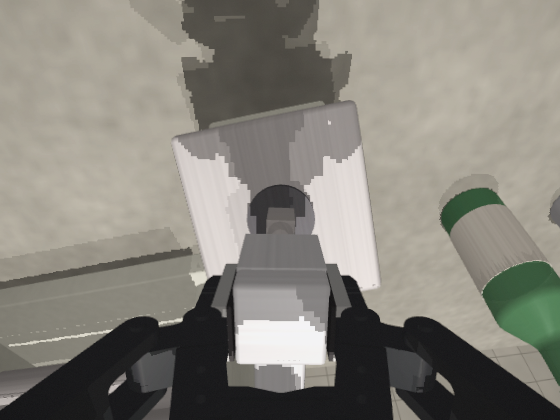

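>>> servo_tool(motion=[[[4.5,-0.5,4,-0.003,-0.024,0.008],[4.5,-0.5,4,-0.003,-0.024,0.008],[0,0,0,0,0,0],[0,0,0,0,0,0],[0,0,0,0,0,0]]])

```text
time: 6.95
ee_pos: [0.5443, -0.0561, 0.1898]
tcp_rot: [173.2, 29.2, 177.2]
wrist_force: [0.1, -0.4, -3.5]
opening: 0.0331
```

```bash
python3 - <<'E'
from tgt import *
a=shot('side');b=shot('top');w=shot('wrist');o=bot.get_obs();pickle.dump((a,b,w,o),open('s6.pkl','wb'))
print(o['time'],o['q'],o['wrist_force'])
p,R=pose(.055);plan(p,R)
cv2.imwrite('pics/s6.png',cv2.resize(a['color'][190:300,240:370,::-1],None,fx=6,fy=5.4,interpolation=cv2.INTER_CUBIC))
cv2.imwrite('pics/w6.png',cv2.resize(w['color'][150:300,180:380,::-1],None,fx=4,fy=4,interpolation=cv2.INTER_CUBIC))
E
```

```text
7.1 [-11.11448694 -23.29701413 -27.10883565  58.15481509  10.80296355
  -7.40360275] [ 0.89447766  0.00727293 -4.10968469]
n 1 dist mm [1.5 0.2 2. ] rotvec deg [-0.  -0.1 -0. ]
[-2.3, 0.4, -1.0, -0.0009, -0.0019, -0.0006]
```

View pics/s6.png

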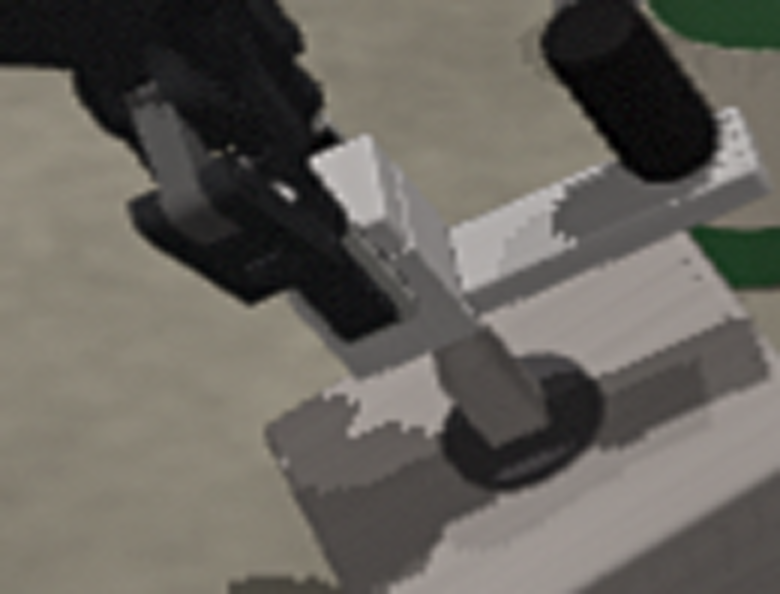

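View pics/w6.png

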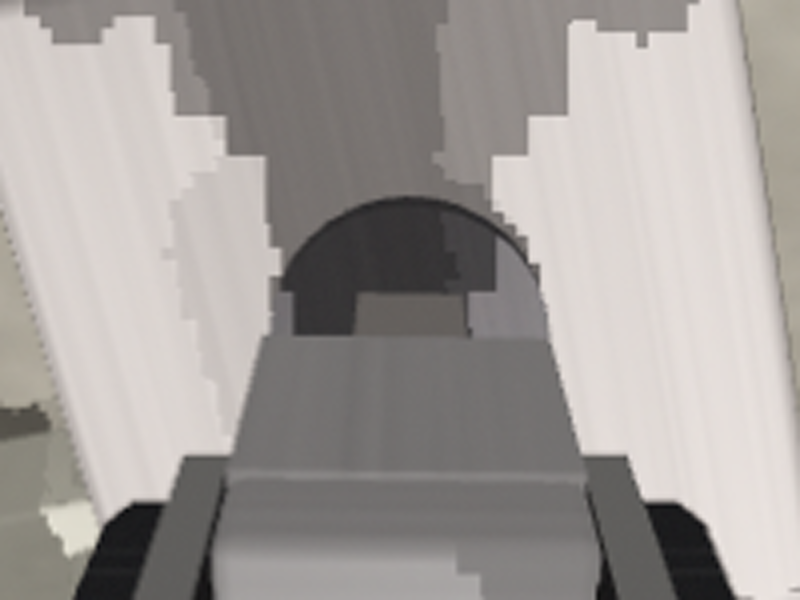

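```bash
python3 - <<'E'
from tgt import *
a,b,w,o=pickle.load(open('s6.pkl','rb'));p,R=Rt(o)
T=lambda hx,hy,hz,i,j,k:np.round(proj(a,p+R.apply([hx+i*.017,hy+j*.017,hz-k])),1)
for hx,hz in [(0,.037),(-.0022,.037),(-.0022,.034)]:
  print(hx,hz,[T(hx,.0006,hz,i,j,0) for i in (1,-1) for j in (1,-1)])
print('top',[T(0,.0006,.037,i,j,.05) for i in (1,-1) for j in (1,-1)])
c=R.inv().apply(F+z*.037-p);print('shaft end in tool, world fit',c*1000)
for X in (F+.037*z,F+.03*z,F): print(proj(a,X))
E
```

```text
0 0.037 [array([295.6, 244.8]), array([298.3, 260.7]), array([315.4, 235.1]), array([318.8, 250.9])]
-0.0022 0.037 [array([296.9, 244.2]), array([299.6, 260.1]), array([316.7, 234.5]), array([320.1, 250.2])]
-0.0022 0.034 [array([295.9, 243. ]), array([298.6, 258.9]), array([315.7, 233.3]), array([319.2, 249. ])]
top [array([278.9, 224.2]), array([281.1, 240. ]), array([299.3, 213.9]), array([302.2, 229.5])]
shaft end in tool, world fit [-5.68884359 -1.25710386 54.03012172]
[315.82597105 253.81864749]
[317.98913246 256.55861281]
[326.99245931 267.96090731]
```

>>> servo_tool(motion=[[[-2.7,0.9,0,0,-0.002,0],[0,0,0,0,0,0],[0,0,8,0,0,0],[0,0,8,0,0,0],[0,0,0,0,0,0]]])

```text
time: 7.6
ee_pos: [0.5534, -0.0535, 0.1744]
tcp_rot: [173.2, 29.1, 177.2]
wrist_force: [0.8, 0.9, -4.4]
opening: 0.033
```

```bash
python3 - <<'E'
from tgt import *
a=shot('side');w=shot('wrist');o=bot.get_obs();pickle.dump((a,w,o),open('s7.pkl','wb'))
_,R=Rt(o);print(o['time'],R.inv().apply(o['wrist_force']))
p,R=pose(.037);plan(p,R)
s=cv2.resize(a['color'][190:300,240:370,::-1],(390,330),interpolation=cv2.INTER_CUBIC)
v=cv2.resize(w['color'][150:280,200:360,::-1],(406,330),interpolation=cv2.INTER_CUBIC)
cv2.imwrite('pics/c7.png',np.hstack([s,v]))
E
```

```text
7.7 [ 3.16600189 -0.67821623  4.6150615 ]
n 1 dist mm [ 0.7 -0.5  0. ] rotvec deg [-0.  -0.1 -0.1]
[-0.6, -0.5, 0.3, -0.0006, -0.001, -0.0009]
```

View pics/c7.png

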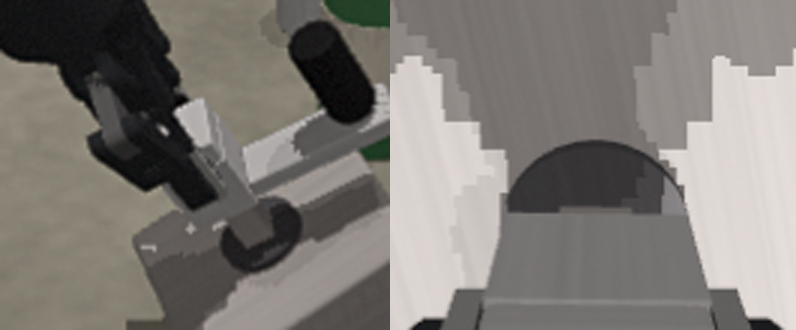

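>>> servo_tool(motion=[[[-0.5,0,4,0,0,0],[0,0,4,0,0,0],[0,0,3,0,0,0],[0,0,0,0,0,0]]])

```text
time: 8.1
ee_pos: [0.5595, -0.0526, 0.1665]
tcp_rot: [173.2, 29.2, 177.2]
wrist_force: [-0.3, 0.4, -4.4]
opening: 0.0336
```

```bash
cat > st.py <<'E'
from tgt import *
import sys
o=bot.get_obs();p0,R0=Rt(o);print(o['time'],'F tool',R0.inv().apply(o['wrist_force']).round(1),'M tool',R0.inv().apply(o['torque']).round(2),'open',o['opening'])
co=p0+R0.apply([-.0022,.0006,.037])-F
tx=R0.apply([1,0,0]);print('mouth in shaft frame mm',(SH.T@co*1000).round(1),'toolx ang',np.rad2deg(np.arctan2(tx@y,tx@x)),'q6',o['q'].round(1))
E
python3 st.py
```

```text
8.1 F tool [ 2.4 -0.1  3.7] M tool [0.2  1.03 0.01] open 0.03360996760060062
mouth in shaft frame mm [-0.6  2.9 26.3] toolx ang 167.94483338852868 q6 [-10.3 -21.1 -28.2  54.7  10.4  -6.6]
```

>>> servo_tool(motion=[[[0,0,4,0,0,0],[0,0,4,0,0,0],[0,0,0,0,0,0]]])

```text
time: 8.4
ee_pos: [0.5634, -0.0518, 0.1595]
tcp_rot: [173.2, 29.2, 177.2]
wrist_force: [-0.1, -0.6, -4.1]
opening: 0.0333
```

```bash
python3 st.py
```

```text
8.4 F tool [ 2.1 -1.   3.4] M tool [0.12 1.01 0.  ] open 0.03330267238396273
mouth in shaft frame mm [-0.6  2.9 18.2] toolx ang 167.94339438125493 q6 [-10.1 -20.5 -28.5  53.7  10.3  -6.5]
```

It slips on freely. Continuing down.

>>> servo_tool(motion=[[[0,0,4,0,0,0],[0,0,4,0,0,0],[0,0,4,0,0,0],[0,0,2,0,0,0],[0,0,0,0,0,0]]])

```text
time: 8.9
ee_pos: [0.5703, -0.0506, 0.1476]
tcp_rot: [173.2, 29.2, 177.2]
wrist_force: [-0.1, 0.1, -4.5]
opening: 0.0333
```

```bash
python3 st.py
```

```text
8.9 F tool [ 2.3 -0.4  3.8] M tool [ 0.17  1.   -0.01] open 0.03327099213729407
mouth in shaft frame mm [-0.5  2.9  4.4] toolx ang 167.9438392410932 q6 [ -9.8 -19.4 -29.   52.1  10.2  -6.2]
```

>>> servo_tool(motion=[[[0,0,2,0,0,0],[0,0,2,0,0,0],[0,0,1,0,0,0],[0,0,0,0,0,0]]])

```text
time: 9.3
ee_pos: [0.5719, -0.0505, 0.1468]
tcp_rot: [173.2, 29.3, 177.1]
wrist_force: [-36.8, -1.6, 23.3]
opening: 0.0334
```

```bash
python3 st.py
```

```text
9.3 F tool [ 20.6   1.1 -38.4] M tool [-0.06  4.22  0.02] open 0.03335322905993455
mouth in shaft frame mm [0.5 2.6 2.9] toolx ang 167.9181524639616 q6 [ -9.7 -19.3 -29.   51.8  10.1  -6.1]
```

>>> servo_tool(motion=[[[0,0,-2,0,0,0],[0,0,0,0,0,0]]])

```text
time: 9.5
ee_pos: [0.5719, -0.0506, 0.1473]
tcp_rot: [173.2, 29.4, 177.2]
wrist_force: [-12.2, -1.2, 7.6]
opening: 0.0333
```

```bash
python3 st.py; python3 - <<'E'
from tgt import *
a=shot('side');w=shot('top');o=bot.get_obs();pickle.dump((a,w,o),open('s8.pkl','wb'))
s=cv2.resize(a['color'][190:300,240:370,::-1],(709,600),interpolation=cv2.INTER_CUBIC)
cv2.imwrite('pics/c8.png',s)
E
```

```text
9.5 F tool [  6.8  -0.2 -12.7] M tool [0.11 1.91 0.04] open 0.033255493935896996
mouth in shaft frame mm [0.8 2.5 3.3] toolx ang 167.94949261188953 q6 [ -9.7 -19.3 -29.   51.8  10.2  -6.1]
```

View pics/c8.png

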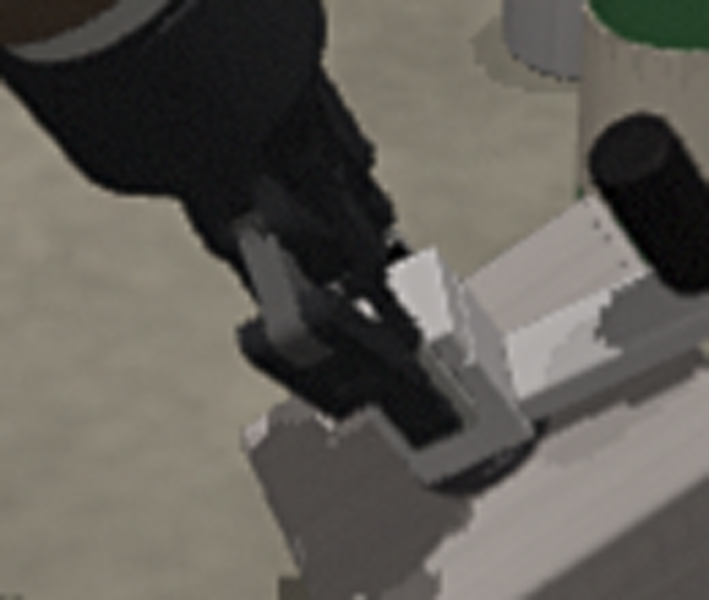

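>>> servo_tool(motion=[[[0,0,0,0,0,0],[0,0,0,0,0,0],[0,0,0,0,0,0]]], gripper=50)

```text
time: 9.9
ee_pos: [0.5723, -0.0504, 0.1462]
tcp_rot: [173.2, 29.4, 177.2]
wrist_force: [-0.2, 0.0, 0.2]
opening: 0.0499
```

>>> servo_tool(motion=[[[0,0,-15,0,0,0],[0,0,-30,0,0,0],[0,0,-30,0,0,0],[0,0,0,0,0,0],[0,0,0,0,0,0]]])

```text
time: 10.4
ee_pos: [0.5354, -0.0576, 0.2113]
tcp_rot: [173.2, 29.4, 177.2]
wrist_force: [-0.4, 0.7, -1.3]
opening: 0.0497
```

```bash
python3 st.py; python3 - <<'E'
from tgt import *
a=shot('side');b=shot('top');w=shot('wrist');o=bot.get_obs();pickle.dump((a,b,w,o),open('s9.pkl','wb'))
s=cv2.resize(a['color'][190:300,240:370,::-1],(390,330),interpolation=cv2.INTER_CUBIC)
v=cv2.resize(w['color'][100:380,120:460,::-1],(400,330),interpolation=cv2.INTER_CUBIC)
cv2.imwrite('pics/c9.png',np.hstack([s,v]))
E
```

```text
10.4 F tool [1.  0.5 1. ] M tool [ 0.11  0.41 -0.02] open 0.04972439931556632
mouth in shaft frame mm [ 0.6  2.6 77.4] toolx ang 167.95451841368083 q6 [-11.6 -24.6 -25.6  60.8  11.   -7.8]
```

View pics/c9.png

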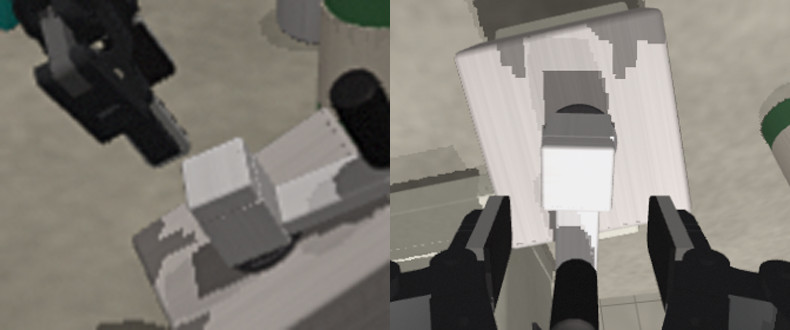

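>>> servo_tool(motion=[[[-27,0,0,0,0,0],[-28,0.5,0,0,0,0],[-27,0,0,0,0,0],[0,0,0,0,0,0],[0,0,0,0,0,0]]])

```text
time: 11.05
ee_pos: [0.6063, -0.0603, 0.2489]
tcp_rot: [173.2, 29.1, 177.2]
wrist_force: [-0.9, -0.2, -0.4]
opening: 0.0498
```

```bash
python3 st.py; python3 - <<'E'
from tgt import *
a=shot('side');b=shot('top');w=shot('wrist','w10.png');o=bot.get_obs();pickle.dump((a,b,w,o),open('s10.pkl','wb'))
p,R=Rt(o)
# predicted knob top ctr in tool: 82? -> 0, z: TCP 111.5 above underside, knob top 66
for zz in (.0455,.0705): print(proj(w,p+R.apply([0,.0,zz])))
E
```

```text
11.05 F tool [ 0.9 -0.2 -0.1] M tool [ 0.11  0.49 -0.03] open 0.049847943976560595
mouth in shaft frame mm [ 79.  -13.5  75.4] toolx ang 167.93816963812282 q6 [-10.2 -14.1 -13.8  62.2  10.4  -6.6]
[278.55837836 257.22353228]
[278.79200624 239.21521709]
```

View pics/w10.png

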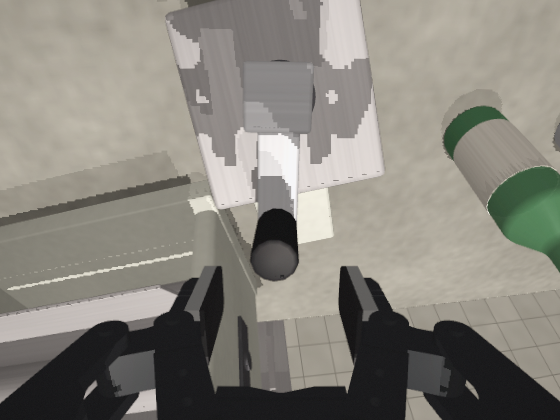

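>>> servo_tool(motion=[[[0,-2.5,0,0,0,0],[0,0,20,0,0,0],[0,0,25,0,0,0],[0,0,17,0,0,0],[0,0,6,0,0,0]]])

```text
time: 11.7
ee_pos: [0.6392, -0.0564, 0.1891]
tcp_rot: [173.2, 29.1, 177.2]
wrist_force: [-1.1, -0.3, -1.2]
opening: 0.0501
```

>>> servo_tool(motion=[[[0,0,0,0,0,0],[0,0,0,0,0,0],[0,0,0,0,0,0],[0,0,0,0,0,0]]], gripper=15, newtons=40)

```text
time: 12.1
ee_pos: [0.6398, -0.0567, 0.1923]
tcp_rot: [173.2, 29.3, 177.2]
wrist_force: [-0.8, -0.2, -0.6]
opening: 0.0251
```

```bash
python3 st.py; python3 - <<'E'
from tgt import *
a=shot('side');w=shot('wrist')
s=cv2.resize(a['color'][170:300,240:390,::-1],(390,330),interpolation=cv2.INTER_CUBIC)
v=cv2.resize(w['color'][:,:,::-1],(400,330),interpolation=cv2.INTER_CUBIC)
cv2.imwrite('pics/c11.png',np.hstack([s,v]))
E
```

```text
12.1 F tool [ 1.  -0.3  0.1] M tool [ 0.12  0.72 -0.02] open 0.025110686731269788
mouth in shaft frame mm [ 79.9 -16.4   9.6] toolx ang 167.94867428531452 q6 [ -9.1 -10.  -16.6  54.8   9.9  -5.6]
```

View pics/c11.png

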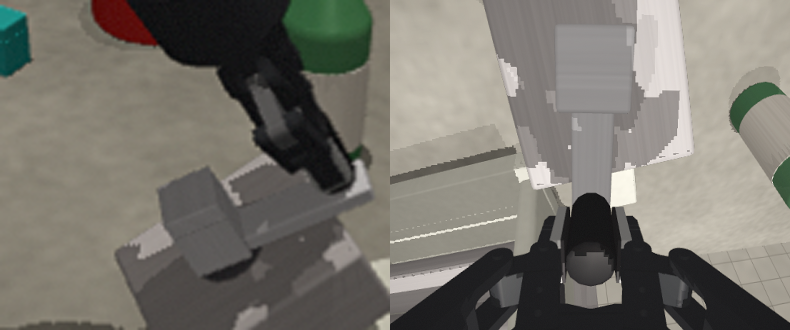

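```bash
cat > wind.py <<'E'
from tgt import *
import sys
# python wind.py step n : rows from the measured place along circle, ends on the circle at r
C=np.array([.6,2.6]);
def kn(o):
    p,R=Rt(o);return SH.T@(p-F)*1000,R
def go(step,n,r=79.5,z0=None,dz=0,aim=None):
    o=bot.get_obs();K,R=kn(o);v=K[:2]-C;A=np.rad2deg(np.arctan2(v[1],v[0]))
    f=R.inv().apply(o['wrist_force'])
    print('t',round(o['time'],2),'A',round(A,1),'r',round(np.hypot(*v),1),'z',round(K[2],1),'F shaft',(SH.T@o['wrist_force']).round(1),'q',o['q'].round(0))
    if aim is not None: A=aim  # continue from commanded angle
    prev=K.copy();
    if aim is not None: prev[:2]=C+r*np.array([np.cos(np.deg2rad(A)),np.sin(np.deg2rad(A))])
    for i in range(n):
        a=np.deg2rad(A-step*(i+1));nx=np.array([*(C+r*np.array([np.cos(a),np.sin(a)])),K[2]])
        print((R.inv().apply(SH@(nx-prev))).round(1).tolist());prev=nx
    print('end angle',A-step*n)
if __name__=='__main__':
    go(float(sys.argv[1]),int(sys.argv[2]),aim=float(sys.argv[3]) if len(sys.argv)>3 else None)
E
python3 wind.py 10 10
```

```text
t 12.2 A -13.9 r 79.4 z 46.4 F shaft [-0.4 -0.   1.6] q [ -9. -10. -17.  55.  10.  -6.]
[1.5, -13.8, 0.0]
[4.0, -13.3, 0.0]
[6.3, -12.4, 0.0]
[8.3, -11.1, 0.0]
[10.1, -9.5, 0.0]
[11.6, -7.6, -0.0]
[12.7, -5.4, -0.0]
[13.5, -3.1, -0.0]
[13.8, -0.8, -0.0]
[13.8, 1.7, -0.0]
end angle -113.9146192485494
```

>>> servo_tool(motion=[[[1.5,-13.8,0,0,0,0],[4,-13.3,0,0,0,0],[6.3,-12.4,0,0,0,0],[8.3,-11.1,0,0,0,0],[10.1,-9.5,0,0,0,0]]])

```text
time: 12.7
ee_pos: [0.6144, -0.1162, 0.1718]
tcp_rot: [173.1, 29.5, 177.2]
wrist_force: [-3.2, 5.1, 8.5]
opening: 0.0249
```

```bash
python3 wind.py 15 10 -63.9; python3 - <<'E'
from tgt import *
w=shot('wrist','w12.png')
E
```

```text
t 12.7 A -64.1 r 80.8 z 47.0 F shaft [2.4 5.6 8.4] q [-16. -11. -20.  54.  13. -12.]
[17.9, -10.6, -0.1]
[20.0, -5.6, -0.1]
[20.8, -0.2, -0.1]
[20.1, 5.1, -0.1]
[18.1, 10.2, -0.1]
[14.8, 14.5, -0.0]
[10.6, 17.9, -0.0]
[5.6, 20.0, -0.0]
[0.2, 20.8, -0.0]
[-5.1, 20.1, 0.0]
end angle -213.9
```

View pics/w12.png

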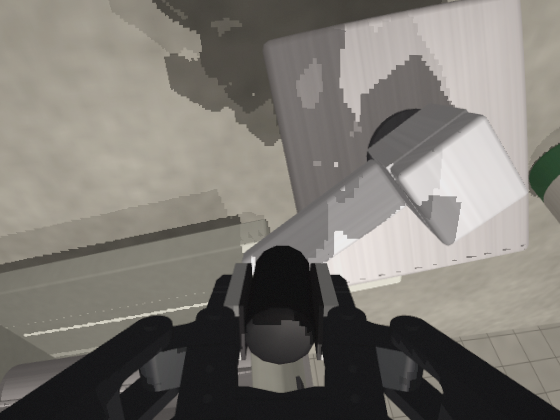

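>>> servo_tool(motion=[[[17.9,-10.6,0,0,0,0],[20,-5.6,0,0,0,0],[20.8,-0.2,0,0,0,0],[20.1,5.1,0,0,0,0],[18.1,10.2,0,0,0,0]]])

```text
time: 13.25
ee_pos: [0.5294, -0.1154, 0.1246]
tcp_rot: [173.5, 29.5, 177.0]
wrist_force: [-7.6, -8.0, 10.5]
opening: 0.0247
```

```bash
python3 wind.py 15 5 -138.9
```

```text
t 13.25 A -137.3 r 82.1 z 47.8 F shaft [-2.5 -6.4 13.6] q [-19. -22. -33.  52.  14. -15.]
[14.9, 14.5, -0.2]
[10.6, 17.8, -0.2]
[5.6, 20.0, -0.2]
[0.3, 20.8, -0.2]
[-5.1, 20.1, -0.1]
end angle -213.9
```

>>> servo_tool(motion=[[[14.9,14.5,0,0,0,0],[10.6,17.8,0,0,0,0],[5.6,20,0,0,0,0],[0.3,20.8,0,0,0,0],[-5.1,20.1,0,0,0,0]]])

```text
time: 13.75
ee_pos: [0.5032, -0.0193, 0.1183]
tcp_rot: [173.3, 29.0, 177.0]
wrist_force: [-16.7, -4.0, 9.5]
opening: 0.0248
```

```bash
python3 wind.py 15 5 -213.9
```

```text
t 13.75 A 148.0 r 82.4 z 45.9 F shaft [-10.1  -0.8  16.8] q [ -7. -30. -39.  52.   8.  -3.]
[-10.1, 18.1, -0.1]
[-14.5, 14.9, -0.1]
[-17.8, 10.6, -0.1]
[-20.0, 5.7, -0.1]
[-20.8, 0.3, -0.1]
end angle -288.9
```

>>> servo_tool(motion=[[[-8.9,18,-0.3,0,0,0],[-14.5,14.9,-0.3,0,0,0],[-17.8,10.6,-0.2,0,0,0],[-20,5.7,0,0,0,0],[-20.8,0.3,0,0,0,0]]])

```text
time: 14.25
ee_pos: [0.5765, 0.0277, 0.1665]
tcp_rot: [173.2, 29.3, 177.2]
wrist_force: [-9.6, -0.4, 7.0]
opening: 0.0254
```

```bash
sed -i 's/^C=.*/C=np.array([-.8,2.6])/' wind.py; python3 wind.py 15 5 -288.9; python3 - <<'E'
from tgt import *
a=shot('side','s13.png')
E
```

```text
t 14.25 A 71.2 r 80.1 z 47.2 F shaft [-4.7  1.5 10.8] q [  0. -20. -28.  53.   5.   3.]
[-20.1, -5.2, -0.0]
[-18.1, -10.2, -0.0]
[-14.8, -14.5, -0.0]
[-10.6, -17.9, -0.0]
[-5.6, -20.0, 0.0]
end angle -363.9
```

View pics/s13.png

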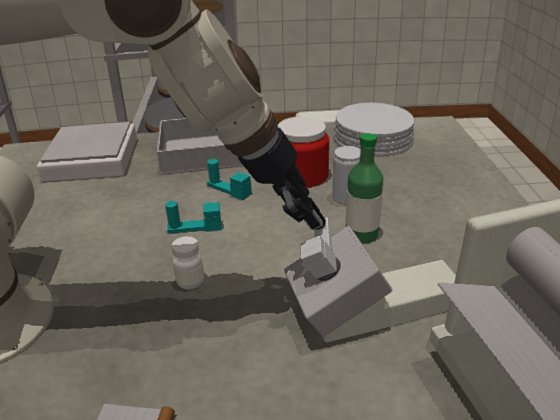

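>>> servo_tool(motion=[[[-20.1,-5.2,0,0,0,0],[-18.1,-10.2,0,0,0,0],[-14.8,-14.5,0,0,0,0],[-10.6,-17.9,0,0,0,0],[-5.6,-20,0,0,0,0]]])

```text
time: 14.8
ee_pos: [0.6384, -0.0441, 0.1939]
tcp_rot: [173.1, 29.4, 177.2]
wrist_force: [-3.1, 2.6, 2.9]
opening: 0.0253
```

```bash
python3 wind.py 15 5 -363.9
```

```text
t 14.8 A -4.6 r 80.4 z 47.4 F shaft [-0.7  3.1  3.8] q [ -8. -11. -17.  55.   9.  -4.]
[-0.2, -20.8, 0.0]
[5.2, -20.1, -0.0]
[10.2, -18.1, -0.0]
[14.5, -14.8, -0.0]
[17.9, -10.6, -0.0]
end angle -438.9
```

>>> servo_tool(motion=[[[-0.2,-20.8,0,0,0,0],[5.2,-20.1,0,0,0,0],[10.2,-18.1,0,0,0,0],[14.5,-14.8,0,0,0,0],[17.9,-10.6,0,0,0,0]]])

```text
time: 15.3
ee_pos: [0.5969, -0.1265, 0.1615]
tcp_rot: [173.1, 29.4, 177.1]
wrist_force: [-3.6, 5.8, 6.6]
opening: 0.0248
```

```bash
python3 wind.py 15 5 -438.9
```

```text
t 15.3 A -79.3 r 80.8 z 47.6 F shaft [1.2 6.4 6.9] q [-18. -13. -22.  54.  14. -14.]
[20.0, -5.6, -0.1]
[20.8, -0.2, -0.1]
[20.1, 5.1, -0.1]
[18.1, 10.2, -0.1]
[14.8, 14.5, -0.1]
end angle -513.9
```

>>> servo_tool(motion=[[[20,-5.6,0,0,0,0],[20.8,-0.2,0,0,0,0],[20.1,5.1,0,0,0,0],[18.1,10.2,0,0,0,0],[14.8,14.5,0,0,0,0]]])

```text
time: 15.8
ee_pos: [0.5145, -0.0988, 0.1179]
tcp_rot: [173.3, 29.4, 177.1]
wrist_force: [2.0, -0.9, 5.8]
opening: 0.025
```

```bash
python3 wind.py 15 5 -513.9
```

```text
t 15.8 A -153.2 r 81.0 z 47.7 F shaft [ 4.4 -1.3  4.1] q [-18. -25. -36.  52.  14. -13.]
[10.6, 17.8, -0.1]
[5.6, 20.0, -0.1]
[0.3, 20.8, -0.1]
[-5.1, 20.1, -0.1]
[-10.1, 18.1, -0.0]
end angle -588.9
```

>>> servo_tool(motion=[[[10.6,17.8,0,0,0,0],[5.6,20,0,0,0,0],[0.3,20.8,0,0,0,0],[-5.1,20.1,0,0,0,0],[-10.1,18.1,0,0,0,0]]])

```text
time: 16.3
ee_pos: [0.5117, -0.0014, 0.1261]
tcp_rot: [173.3, 29.2, 177.1]
wrist_force: [-5.0, -5.6, 6.4]
opening: 0.0251
```

```bash
python3 wind.py 15 5 -588.9
```

```text
t 16.3 A 132.4 r 80.7 z 46.9 F shaft [-1.9 -4.5  8.5] q [ -4. -29. -38.  52.   7.  -1.]
[-14.5, 14.9, -0.1]
[-17.8, 10.6, -0.1]
[-20.0, 5.6, -0.0]
[-20.8, 0.3, -0.0]
[-20.1, -5.1, -0.0]
end angle -663.9
```

>>> servo_tool(motion=[[[-14.5,14.9,0,0,0,0],[-17.8,10.6,0,0,0,0],[-20,5.6,0,0,0,0],[-20.8,0.3,0,0,0,0],[-20.1,-5.1,0,0,0,0]]])

```text
time: 16.8
ee_pos: [0.5942, 0.0215, 0.1758]
tcp_rot: [173.1, 29.3, 177.2]
wrist_force: [-8.9, -0.3, 6.8]
opening: 0.025
```

```bash
python3 wind.py 10 14 -663.9
```

```text
t 16.8 A 56.2 r 79.9 z 47.2 F shaft [-4.2  1.4 10.2] q [ -0. -18. -25.  53.   6.   2.]
[-12.4, -6.3, 0.0]
[-11.1, -8.3, 0.0]
[-9.5, -10.1, 0.0]
[-7.6, -11.6, 0.0]
[-5.4, -12.7, 0.0]
[-3.1, -13.5, 0.0]
[-0.8, -13.8, -0.0]
[1.7, -13.8, -0.0]
[4.0, -13.3, -0.0]
[6.3, -12.4, -0.0]
[8.3, -11.1, -0.0]
[10.1, -9.5, -0.0]
[11.6, -7.6, -0.0]
[12.7, -5.4, -0.0]
end angle -803.9
```

Rows to −703.9 first.

>>> servo_tool(motion=[[[-12.4,-6.3,0,0,0,0],[-11.1,-8.3,0,0,0,0],[-9.5,-10.1,0,0,0,0]]])

```text
time: 17.1
ee_pos: [0.6235, -0.005, 0.1898]
tcp_rot: [173.1, 29.4, 177.2]
wrist_force: [-3.3, 4.7, 5.4]
opening: 0.0251
```

```bash
python3 wind.py 5 1 -693.9; python3 - <<'E'
from tgt import *
a=shot('side','s14.png');b=shot('top','t14.png')
u=cv2.imread('pics/side0.png')[190:330,430:560];v=a['color'][190:330,430:560,::-1]
cv2.imwrite('pics/r14.png',np.hstack([cv2.resize(u,(390,420)),cv2.resize(v,(390,420))]))
E
```

```text
t 17.1 A 25.8 r 79.9 z 47.4 F shaft [0.6 5.2 5.9] q [ -4. -13. -20.  54.   7.  -1.]
[-4.0, -5.6, 0.0]
end angle -698.9
```

View pics/r14.png

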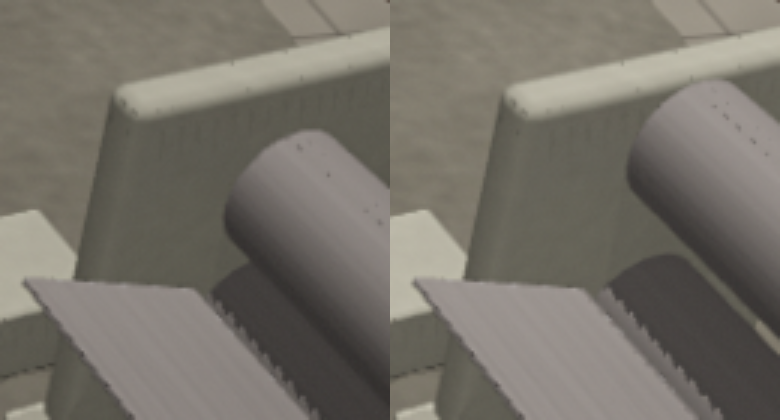

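```bash
python3 wind.py 3 48 -693.9
```

```text
t 17.2 A 24.9 r 79.8 z 47.5 F shaft [5.3 4.4 5.1] q [ -4. -13. -20.  54.   7.  -1.]
[-2.5, -3.3, 0.0]
[-2.3, -3.5, 0.0]
[-2.1, -3.6, 0.0]
[-1.9, -3.7, 0.0]
[-1.7, -3.8, 0.0]
[-1.5, -3.9, 0.0]
[-1.3, -3.9, 0.0]
[-1.1, -4.0, 0.0]
[-0.9, -4.1, 0.0]
[-0.7, -4.1, 0.0]
[-0.5, -4.1, 0.0]
[-0.3, -4.2, 0.0]
[-0.0, -4.2, 0.0]
[0.2, -4.2, 0.0]
[0.4, -4.1, 0.0]
[0.6, -4.1, 0.0]
[0.8, -4.1, 0.0]
[1.0, -4.0, 0.0]
[1.2, -4.0, -0.0]
[1.4, -3.9, -0.0]
[1.6, -3.8, -0.0]
[1.8, -3.7, -0.0]
[2.0, -3.6, -0.0]
[2.2, -3.5, -0.0]
[2.4, -3.4, -0.0]
[2.6, -3.3, -0.0]
[2.7, -3.1, -0.0]
[2.9, -3.0, -0.0]
[3.1, -2.8, -0.0]
[3.2, -2.7, -0.0]
[3.3, -2.5, -0.0]
[3.5, -2.3, -0.0]
[3.6, -2.1, -0.0]
[3.7, -1.9, -0.0]
[3.8, -1.7, -0.0]
[3.9, -1.5, -0.0]
[3.9, -1.3, -0.0]
[4.0, -1.1, -0.0]
[4.1, -0.9, -0.0]
[4.1, -0.7, -0.0]
[4.1, -0.5, -0.0]
[4.2, -0.3, -0.0]
[4.2, -0.0, -0.0]
[4.2, 0.2, -0.0]
[4.1, 0.4, -0.0]
[4.1, 0.6, -0.0]
[4.1, 0.8, -0.0]
[4.0, 1.0, -0.0]
end angle -837.9
```

>>> servo_tool(motion=[[[-2.5,-3.3,0,0,0,0],[-2.3,-3.5,0,0,0,0],[-2.1,-3.6,0,0,0,0]]])

```text
time: 17.5
ee_pos: [0.6295, -0.0156, 0.1921]
tcp_rot: [173.1, 29.4, 177.2]
wrist_force: [-0.7, 5.4, 6.4]
opening: 0.0252
```

>>> servo_tool(motion=[[[-1.9,-3.7,0,0,0,0],[-1.7,-3.8,0,0,0,0]]])

```text
time: 17.7
ee_pos: [0.6327, -0.0233, 0.1932]
tcp_rot: [173.1, 29.4, 177.2]
wrist_force: [-0.1, 5.7, 6.7]
opening: 0.0249
```

>>> servo_tool(motion=[[[-1.5,-3.9,0,0,0,0],[-1.3,-3.9,0,0,0,0]]])

```text
time: 17.9
ee_pos: [0.6353, -0.0313, 0.1938]
tcp_rot: [173.1, 29.5, 177.2]
wrist_force: [1.4, 4.4, 7.1]
opening: 0.0251
```

>>> servo_tool(motion=[[[-1.1,-4,0,0,0,0],[-0.9,-4.1,0,0,0,0]]])

```text
time: 18.1
ee_pos: [0.6371, -0.0395, 0.194]
tcp_rot: [173.1, 29.5, 177.2]
wrist_force: [0.6, 4.6, 7.2]
opening: 0.0251
```

>>> servo_tool(motion=[[[-0.7,-4.1,0,0,0,0],[-0.5,-4.1,0,0,0,0]]])

```text
time: 18.3
ee_pos: [0.6382, -0.0478, 0.1937]
tcp_rot: [173.1, 29.5, 177.2]
wrist_force: [0.7, 3.8, 6.3]
opening: 0.0255
```

>>> servo_tool(motion=[[[-0.3,-4.2,0,0,0,0],[0,-4.2,0,0,0,0]]])

```text
time: 18.5
ee_pos: [0.6386, -0.0563, 0.193]
tcp_rot: [173.2, 29.5, 177.2]
wrist_force: [1.2, 2.7, 6.4]
opening: 0.0252
```

>>> servo_tool(motion=[[[0.2,-4.2,0,0,0,0],[0.4,-4.1,0,0,0,0]]])

```text
time: 18.7
ee_pos: [0.6381, -0.0646, 0.1918]
tcp_rot: [173.2, 29.5, 177.2]
wrist_force: [1.1, 1.8, 6.3]
opening: 0.0246
```

>>> servo_tool(motion=[[[0.6,-4.1,0,0,0,0],[0.8,-4.1,0,0,0,0]]])

```text
time: 18.9
ee_pos: [0.6369, -0.0728, 0.1902]
tcp_rot: [173.2, 29.5, 177.2]
wrist_force: [1.9, 2.2, 6.5]
opening: 0.0252
```

>>> servo_tool(motion=[[[1,-4,0,0,0,0],[1.2,-4,0,0,0,0]]])

```text
time: 19.1
ee_pos: [0.635, -0.0806, 0.1883]
tcp_rot: [173.2, 29.5, 177.2]
wrist_force: [2.1, 4.8, 8.3]
opening: 0.0252
```

>>> servo_tool(motion=[[[1.4,-3.9,0,0,0,0],[1.6,-3.8,0,0,0,0]]])

```text
time: 19.3
ee_pos: [0.6329, -0.0861, 0.1869]
tcp_rot: [172.9, 29.6, 177.2]
wrist_force: [4.0, 15.0, 9.2]
opening: 0.0252
```

>>> servo_tool(motion=[[[1.8,-3.7,0,0,0,0],[0,0,0,0,0,0]]])

```text
time: 19.5
ee_pos: [0.6317, -0.0892, 0.186]
tcp_rot: [172.9, 29.6, 177.3]
wrist_force: [2.9, 14.4, 9.6]
opening: 0.025
```

```bash
python3 wind.py 3 1 -756.9
```

```text
t 19.5 A -38.2 r 80.1 z 48.2 F shaft [ 9.6 13.6  5.5] q [-13. -10. -18.  55.  12.  -9.]
[1.9, -3.7, -0.0]
end angle -759.9
```

>>> servo_tool(motion=[[[2,-3.6,0,0,0,0],[0,0,0,0,0,0]]])

```text
time: 19.7
ee_pos: [0.6302, -0.0923, 0.185]
tcp_rot: [172.9, 29.7, 177.3]
wrist_force: [4.7, 15.7, 9.8]
opening: 0.0251
```

```bash
python3 wind.py 3 1 -762.9
```

```text
t 19.7 A -40.7 r 80.1 z 48.3 F shaft [11.5 14.5  4.6] q [-13. -10. -18.  54.  12. -10.]
[2.2, -3.5, -0.0]
end angle -765.9
```

```bash
python3 - <<'E'
from tgt import *
a=shot('side','s15.png');w=shot('wrist','w15.png')
s=cv2.resize(a['color'][170:300,240:390,::-1],(390,330),interpolation=cv2.INTER_CUBIC)
u=cv2.imread('pics/s14.png')[190:330,430:560];v=a['color'][190:330,430:560,::-1]
r=np.hstack([cv2.resize(u,(200,215)),cv2.resize(v,(200,215))])
W=cv2.resize(w['color'][:,:,::-1],(400,300))
out=np.zeros((530,800,3),np.uint8);out[:330,:390]=s;out[:300,400:]=W;out[310:525,400:]=r
cv2.imwrite('pics/c15.png',out)
E
```

```text
(no output)
```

View pics/c15.png

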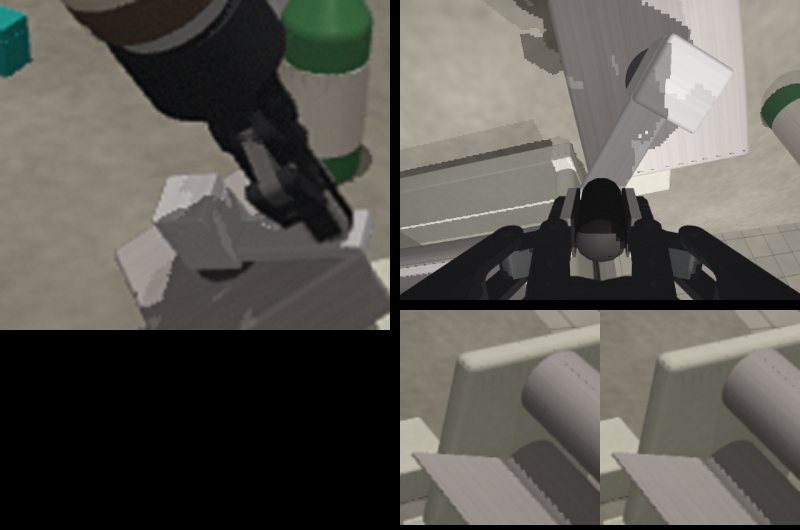

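>>> servo_tool(motion=[[[2.2,-3.5,0,0,0,0],[2.4,-3.4,0,0,0,0]]])

```text
time: 20.0
ee_pos: [0.6273, -0.0973, 0.1832]
tcp_rot: [172.7, 29.8, 177.4]
wrist_force: [10.0, 26.0, 12.2]
opening: 0.0251
```

```bash
python3 wind.py 3 1 -768.9
```

```text
t 20.0 A -45.0 r 80.0 z 48.7 F shaft [18.9 23.6  3.2] q [-14. -10. -18.  54.  13. -10.]
[2.6, -3.3, -0.1]
end angle -771.9
```

```bash
python3 - <<'E'
from tgt import *
a=shot('side','s16.png')
def top(f):
    g=cv2.imread('pics/'+f) if isinstance(f,str) else f
    return cv2.cvtColor(g,cv2.COLOR_BGR2GRAY)
i0=top('s14.png')
for f in ['side0.png','s13.png','s15.png','s16.png']:
    g=top(f);t=i0[215:262,508:548]
    r=cv2.matchTemplate(g[190:320,495:560],t,cv2.TM_CCOEFF_NORMED);_,m,_,l=cv2.minMaxLoc(r);
    # subpixel in y
    x0,y0=l;
    def sp(v): return 0.5*(v[0]-v[2])/(v[0]-2*v[1]+v[2])
    dy=sp(r[y0-1:y0+2,x0]) if 0<y0<r.shape[0]-1 else 0
    dx=sp(r[y0,x0-1:x0+2]) if 0<x0<r.shape[1]-1 else 0
    print(f,m,x0+495-508+dx,y0+190-215+dy)
E
```

```text
side0.png 0.9209846258163452 6.808055 28.26555
s13.png 0.9207717776298523 9.307068 21.623812
s15.png 0.9885520935058594 0.77319837 -0.79769546
s16.png 0.9886664152145386 0.76988095 -0.79623854
```

```bash
python3 - <<'E'
import cv2,numpy as np
G={f:cv2.cvtColor(cv2.imread('pics/'+f),cv2.COLOR_BGR2GRAY).astype(np.float32) for f in ['side0.png','s13.png','s14.png','s15.png','s16.png']}
# ECC translation restricted vertical: minimise over dy with subpixel on the roller end patch
from scipy.ndimage import shift
from scipy.optimize import minimize_scalar
def best(a,b,rg,sl):
    best=None
    for dy in np.arange(rg[0],rg[1],.1):
        s=shift(a,(dy,0),order=1,mode='nearest')
        e=np.abs(s[sl]-b[sl]).mean()
        if best is None or e<best[0]: best=(e,dy)
    return best
# near end rim region: columns 503-530
for cols in [(503,520),(506,545)]:
  sl=(slice(213,262),slice(*cols))
  for f in G: print(cols,f,best(G[f],G['s14.png'],(-6,34),sl))
E
python3 - <<'E'
import cv2,numpy as np
o=[cv2.resize(cv2.imread('pics/'+f)[205:270,495:560],(390,390),interpolation=cv2.INTER_CUBIC) for f in ['s14.png','s16.png']]
cv2.imwrite('pics/rr.png',np.hstack(o)) 
E
```

```text
(503, 520) side0.png (np.float32(15.312606), np.float64(0.6999999999999762))
(503, 520) s13.png (np.float32(11.700359), np.float64(0.09999999999997833))
(503, 520) s14.png (np.float32(0.0), np.float64(-2.1316282072803006e-14))
(503, 520) s15.png (np.float32(2.9411764), np.float64(-2.1316282072803006e-14))
(503, 520) s16.png (np.float32(2.8331332), np.float64(-2.1316282072803006e-14))
(506, 545) side0.png (np.float32(26.770906), np.float64(0.5999999999999766))
(506, 545) s13.png (np.float32(18.887493), np.float64(-6.0))
(506, 545) s14.png (np.float32(0.0), np.float64(-2.1316282072803006e-14))
(506, 545) s15.png (np.float32(3.15887), np.float64(0.6999999999999762))
(506, 545) s16.png (np.float32(3.1220307), np.float64(0.8999999999999755))
```

```bash
python3 - <<'E'
import cv2
a=cv2.imread('pics/s16.png')[190:300,260:390];cv2.imwrite('pics/c16.png',cv2.resize(a,(709,600),interpolation=cv2.INTER_CUBIC))
E
```

```text
(no output)
```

View pics/c16.png

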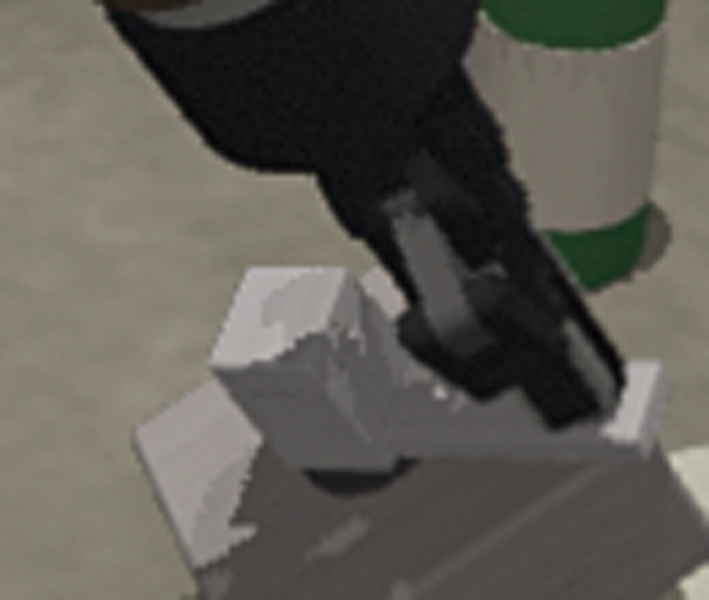

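View pics/rr.png

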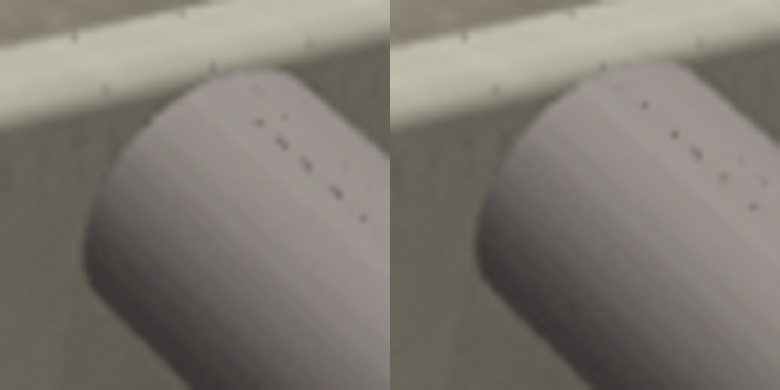

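>>> servo_tool(motion=[[[2.6,-3.3,0,0,0,0],[0,0,0,0,0,0],[0,0,0,0,0,0]]])

```text
time: 20.35
ee_pos: [0.6254, -0.1004, 0.1819]
tcp_rot: [172.7, 29.9, 177.4]
wrist_force: [11.2, 26.0, 11.7]
opening: 0.0251
```

```bash
python3 wind.py 3 1 -771.9
```

```text
t 20.35 A -47.8 r 80.0 z 48.9 F shaft [19.7 23.4  2.2] q [-15. -11. -18.  54.  13. -11.]
[2.8, -3.1, -0.1]
end angle -774.9
```

```bash
python3 - <<'E'
from tgt import *
w=shot('wrist','w17.png');a=shot('side','s17.png')
A=cv2.imread('pics/w15.png')[:,:,:];B=w['color'][:,:,::-1]
cv2.imwrite('pics/c17.png',np.hstack([A[0:400,150:540],B[0:400,150:540]]))
d=[cv2.resize(cv2.imread('pics/'+f)[205:270,495:560],(390,390),interpolation=cv2.INTER_CUBIC) for f in ['s16.png','s17.png']]
print(np.abs(cv2.imread('pics/s16.png')[205:300,495:].astype(int)-cv2.imread('pics/s17.png')[205:300,495:]).mean(),np.abs(cv2.imread('pics/s16.png')[205:300,495:].astype(int)-cv2.imread('pics/s15.png')[205:300,495:]).mean(),np.abs(cv2.imread('pics/s14.png')[205:300,495:].astype(int)-cv2.imread('pics/s15.png')[205:300,495:]).mean())
E
```

```text
0.7214574898785425 0.7527125506072875 2.98110661268556
```

View pics/c17.png

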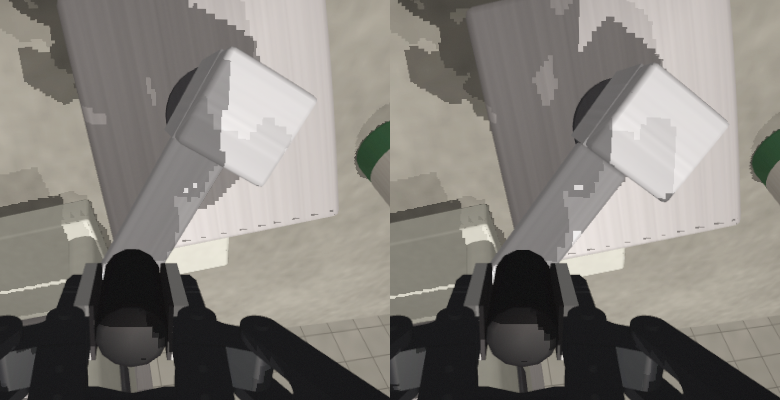

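>>> servo_tool(motion=[[[2.8,-3.1,0,0,0,0],[2.9,-3,0,0,0,0],[0,0,0,0,0,0]]])

```text
time: 20.75
ee_pos: [0.6204, -0.1073, 0.1784]
tcp_rot: [172.8, 29.9, 177.4]
wrist_force: [9.9, 19.6, 11.3]
opening: 0.0253
```

```bash
python3 wind.py 3 3 -777.9
```

```text
t 20.75 A -54.4 r 80.0 z 48.9 F shaft [17.3 17.3  3. ] q [-15. -11. -19.  54.  13. -11.]
[3.1, -2.8, -0.0]
[3.2, -2.6, -0.0]
[3.3, -2.5, -0.0]
end angle -786.9
```

```bash
python3 - <<'E'
from tgt import *
a=shot('side','s18.png');b=shot('top','t18.png');w=shot('wrist','w18.png')
ref=cv2.cvtColor(cv2.imread('pics/s18.png'),cv2.COLOR_BGR2GRAY)
box=(208,262,500,560)
mask=np.zeros_like(ref);cv2.fillPoly(mask,[np.array([[503,243],[507,225],[520,215],[545,213],[559,225],[559,262],[520,262]])],255)
def ecc(i,m):
    M=np.eye(2,3,dtype=np.float32)
    try:
        cc,M=cv2.findTransformECC(ref[190:290,480:560],i[190:290,480:560],M,cv2.MOTION_TRANSLATION,(3,300,1e-6),m[190:290,480:560],3);return cc,M[:,2]
    except Exception as e: return str(e)[:60]
for f in ['s14.png','s15.png','s16.png','s17.png','s18.png']:
    print(f,ecc(cv2.cvtColor(cv2.imread('pics/'+f),cv2.COLOR_BGR2GRAY),mask))
rt=cv2.imread('pics/t18.png');t14=cv2.imread('pics/t14.png')
s=cv2.resize(a['color'][190:300,260:390,::-1],(390,330),interpolation=cv2.INTER_CUBIC)
W=cv2.resize(w['color'][:,:,::-1],(400,330));cv2.imwrite('pics/c18.png',np.hstack([s,W]))
E
```

```text
s14.png (0.9927135113740744, array([-0.7772358,  0.9940993], dtype=float32))
s15.png (0.9999257102871177, array([-0.01350565,  0.00783196], dtype=float32))
s16.png (0.9999234886581225, array([-0.0077138 ,  0.00452866], dtype=float32))
s17.png (0.9999263047710663, array([0.00737646, 0.00245088], dtype=float32))
s18.png (1.0000000137160177, array([ 2.2922896e-08, -1.2153638e-08], dtype=float32))
```

View pics/c18.png

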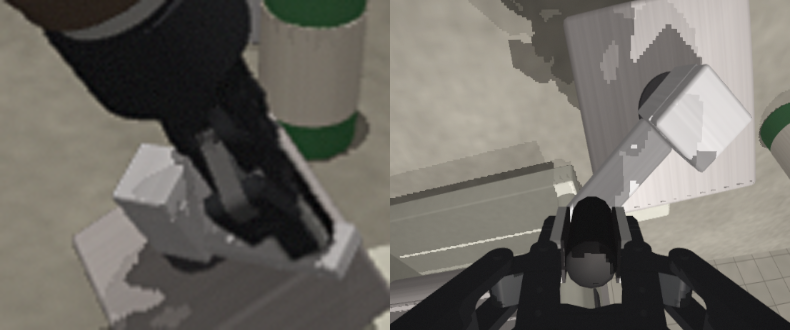

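```bash
python3 wind.py -3 6 -777.9
```

```text
t 20.9 A -54.6 r 80.0 z 48.8 F shaft [17.  16.5  3.5] q [-15. -11. -19.  54.  13. -11.]
[-2.9, 3.0, 0.0]
[-2.8, 3.1, 0.0]
[-2.6, 3.3, 0.0]
[-2.4, 3.4, 0.0]
[-2.2, 3.5, 0.0]
[-2.1, 3.6, 0.0]
end angle -759.9
```

>>> servo_tool(motion=[[[-2.9,3,0,0,0,0],[-2.8,3.1,0,0,0,0],[0,0,0,0,0,0]]])

```text
time: 21.2
ee_pos: [0.623, -0.1044, 0.1794]
tcp_rot: [173.2, 29.5, 177.2]
wrist_force: [-2.9, 3.9, 9.9]
opening: 0.0255
```

```bash
python3 wind.py -3 4 -771.9
```

```text
t 21.2 A -51.6 r 80.1 z 48.2 F shaft [3.2 4.4 9.6] q [-15. -11. -19.  54.  13. -11.]
[-2.6, 3.3, 0.0]
[-2.4, 3.4, 0.0]
[-2.2, 3.5, 0.0]
[-2.0, 3.6, 0.0]
end angle -759.9
```

>>> servo_tool(motion=[[[-2.6,3.3,0,0,0,0],[0,0,0,0,0,0]]])

```text
time: 21.4
ee_pos: [0.6247, -0.1021, 0.1804]
tcp_rot: [173.2, 29.4, 177.1]
wrist_force: [-6.5, -1.0, 9.7]
opening: 0.0248
```

```bash
python3 wind.py -3 1 -768.9; cat > ecc.py <<'E'
from tgt import *
import sys
def roller(name):
    a=shot('side',name)
    ref=cv2.cvtColor(cv2.imread('pics/s18.png'),cv2.COLOR_BGR2GRAY)
    m=np.zeros_like(ref);cv2.fillPoly(m,[np.array([[503,243],[507,225],[520,215],[545,213],[559,225],[559,262],[520,262]])],255)
    M=np.eye(2,3,dtype=np.float32);S=(slice(190,290),slice(480,560))
    cc,M=cv2.findTransformECC(ref[S],cv2.cvtColor(cv2.imread('pics/'+name),cv2.COLOR_BGR2GRAY)[S],M,cv2.MOTION_TRANSLATION,(3,300,1e-6),m[S],3)
    print('roller shift px vs s18',cc,M[:,2]);return a
if __name__=='__main__': roller(sys.argv[1])
E
python3 ecc.py s19.png
```

```text
t 21.4 A -49.4 r 80.2 z 48.0 F shaft [-0.8  0.2 11.7] q [-14. -10. -18.  55.  12. -10.]
[-2.4, 3.4, -0.0]
end angle -765.9
roller shift px vs s18 0.987155792242476 [0.5272404 0.7208514]
```

```bash
python3 - <<'E'
import cv2,numpy as np
o=[cv2.resize(cv2.imread('pics/'+f)[205:270,495:560],(260,260),interpolation=cv2.INTER_NEAREST) for f in ['s14.png','s18.png','s19.png']]
cv2.imwrite('pics/rr2.png',np.hstack(o)) 
E
```

```text
(no output)
```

View pics/rr2.png

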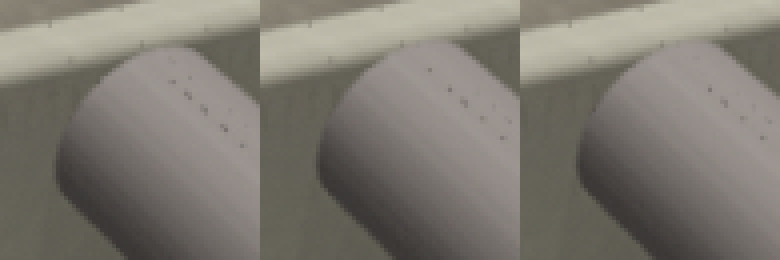

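>>> servo_tool(motion=[[[0,0,0,0,0,0],[0,0,0,0,0,0],[0,0,0,0,0,0]]], gripper=48)

```text
time: 21.75
ee_pos: [0.6244, -0.1013, 0.1784]
tcp_rot: [173.2, 29.2, 177.1]
wrist_force: [-0.2, -0.1, 0.2]
opening: 0.0478
```

```bash
python3 wind.py 3 1; python3 - <<'E'
from ecc import *
a=roller('s20.png');w=shot('wrist')
s=cv2.resize(a['color'][190:300,260:390,::-1],(390,330),interpolation=cv2.INTER_CUBIC)
W=cv2.resize(w['color'][:,:,::-1],(400,330));cv2.imwrite('pics/c20.png',np.hstack([s,W]))
E
```

```text
t 21.75 A -49.7 r 78.7 z 46.4 F shaft [-0.1 -0.1  0.2] q [-14. -10. -18.  54.  12. -10.]
[2.0, -3.7, 0.0]
end angle -52.656943818775744
roller shift px vs s18 0.9959703613962168 [-0.06867319  0.00042373]
```

View pics/c20.png

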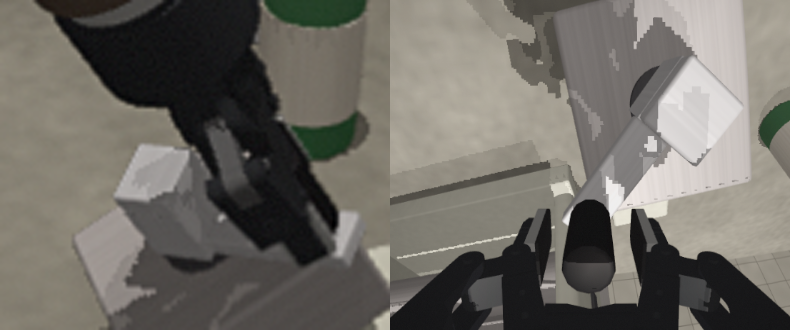

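>>> servo_tool(motion=[[[0,0,-10,0,0,0],[0,0,-25,0,0,0],[0,0,-40,0,0,0],[0,0,-40,0,0,0],[0,0,-30,0,0,0]]])

```text
time: 22.35
ee_pos: [0.5524, -0.1145, 0.3079]
tcp_rot: [173.2, 29.4, 177.2]
wrist_force: [0.4, -0.2, 0.2]
opening: 0.0483
```

>>> servo_tool(motion=[[[30,0,0,0,0,0],[40,0,0,0,0,0],[40,0,0,0,0,0],[0,0,0,0,0,0],[0,0,0,0,0,0]]])

```text
time: 22.85
ee_pos: [0.4572, -0.1098, 0.2516]
tcp_rot: [173.2, 29.4, 177.2]
wrist_force: [1.0, 0.1, 0.0]
opening: 0.0483
```

```bash
python3 - <<'E'
from ecc import *
a=roller('s21.png');b=shot('top','t21.png');o=bot.get_obs();print(o['time'],o['ee_pos'],o['wrist_force'])
pickle.dump((a,b,o),open('s21.pkl','wb'))
s=cv2.resize(a['color'][190:300,260:390,::-1],(390,330),interpolation=cv2.INTER_CUBIC)
W=cv2.resize(b['color'][110:230,310:450,::-1],(390,330),interpolation=cv2.INTER_CUBIC);cv2.imwrite('pics/c21.png',np.hstack([s,W]))
cv2.imwrite('pics/s21b.png',cv2.resize(a['color'][:,:,::-1],(784,588)))
E
```

```text
roller shift px vs s18 0.9936905017435764 [1.1080289 1.351172 ]
22.95 [ 0.45827323 -0.10990511  0.25215103] [-0.35932061  0.75603138  0.04771099]
```

View pics/c21.png

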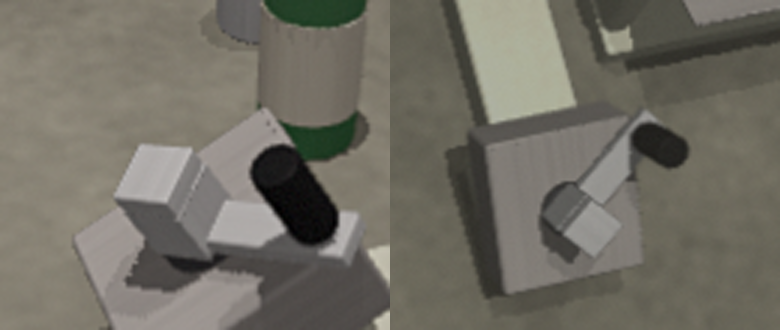

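View pics/s21b.png

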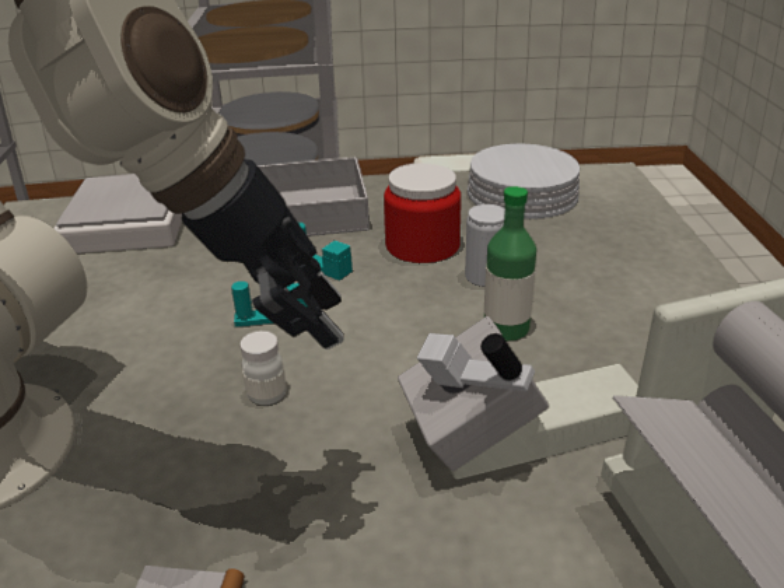

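```bash
python3 - <<'E'
from tgt import *
a,b,o=pickle.load(open('s21.pkl','rb'))
cv2.imwrite('pics/h21.png',cv2.resize(a['color'][230:290,290:385,::-1],(760,480),interpolation=cv2.INTER_CUBIC))
T2=lambda p:np.array(p)/[390/140,330/120]+[310,110]-.4
S2=lambda p:np.array(p)/3+[260,190]-.4
# top-face centre of the hub and knob-top centre triangulated
ht=tri([ray(a,*S2((154,175))),ray(b,*T2((595-390,228)))])
kt=tri([ray(a,*S2((276,166))),ray(b,*T2((674-390,153)))])
for n,X in (('hubtop',ht),('knobtop',kt)): print(n,(SH.T@(X[0]-F)*1000).round(1),np.round(X[1],4))
off=S((236,215))-proj(a,F)
for h in (0,.003,.006):
  for A in (-50,):
    t=np.deg2rad(A);u=np.cos(t)*x+np.sin(t)*y;v=np.cross(z,u)
    print(h,[ (proj(a,F+.0025*y*0+(h+.05)*z+.017*(i*u+j*v))+off).round(1).tolist() for i,j in ((1,1),(1,-1),(-1,-1),(-1,1))],'knobtop',(proj(a,F+(h+.066)*z+.08*u)+off).round(1),'hubbot',[(proj(a,F+h*z+.017*(i*u+j*v))+off).round(1).tolist() for i,j in ((1,-1),(-1,-1))])
E
```

```text
hubtop [-0.5 -0.8 52.9] [0.0003 0.0003]
knobtop [ 51.5 -60.3  68.7] [0.0011 0.0011]
0 [[325.5, 240.0], [315.6, 258.8], [297.7, 256.5], [307.6, 238.3]] knobtop [351.7 246.4] hubbot [[331.1, 278.1], [313.5, 275.4]]
0.003 [[324.5, 238.8], [314.7, 257.6], [296.8, 255.3], [306.7, 237.1]] knobtop [350.7 245.1] hubbot [[330.2, 277.0], [312.5, 274.3]]
0.006 [[323.6, 237.5], [313.7, 256.4], [295.8, 254.1], [305.8, 235.9]] knobtop [349.8 243.8] hubbot [[329.3, 275.9], [311.6, 273.2]]
```

View pics/h21.png

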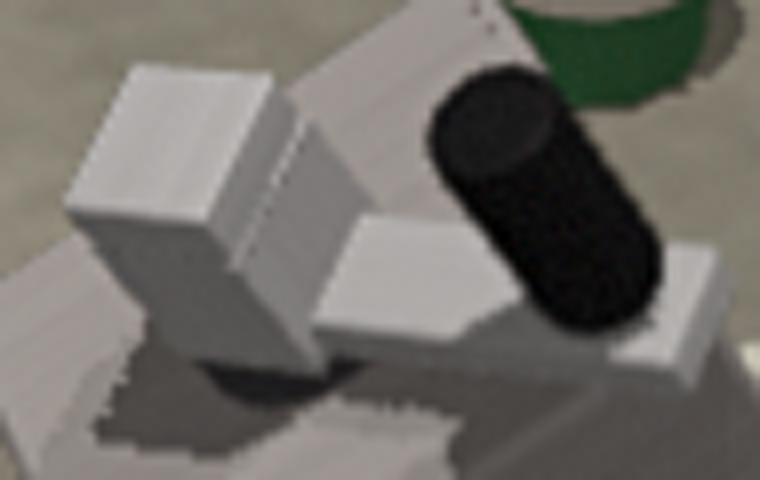

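```bash
python3 - <<'E'
from tgt import *
a,b,w,o=pickle.load(open('s9.pkl','rb'));a2,b2,o2=pickle.load(open('s21.pkl','rb'))
f=lambda c,r:cv2.resize(c['color'][r[0]:r[0]+60,r[1]:r[1]+60,::-1],(390,390),interpolation=cv2.INTER_CUBIC)
cv2.imwrite('pics/s9h.png',np.hstack([f(a,(230,290)),f(a2,(230,290))]))
cv2.imwrite('pics/t9h.png',np.hstack([f(b,(155,350)),f(b2,(155,350))]))
E
```

```text
(no output)
```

View pics/s9h.png

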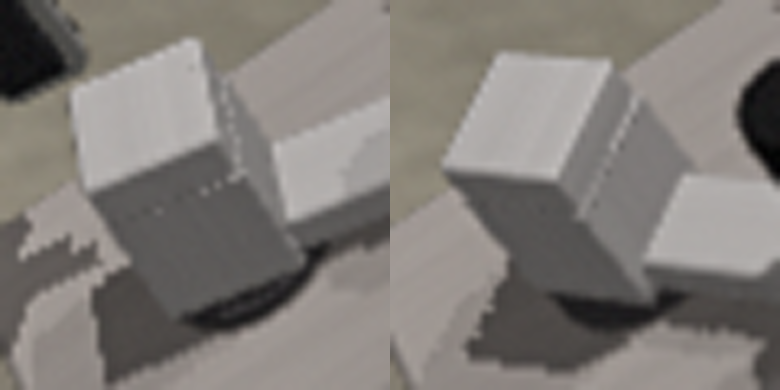

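View pics/t9h.png

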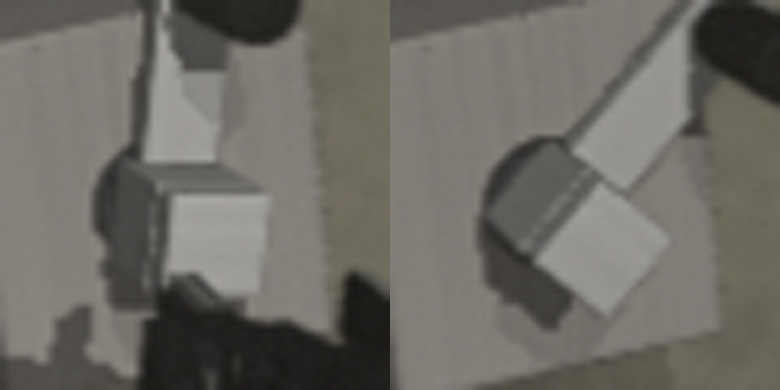

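```bash
python3 - <<'E'
from h import *
print(bot.get_obs()['wrist_force'],bot.get_obs()['time']); print(bot.job_done())
E
```

```text
[-0.35932061  0.75603138  0.04771099] 22.95
the job is handed in; nothing more can be done
None
```

I gripped the bare-aluminium crank by its hub and slid it onto the leaning shaft, with the square found at about −12° from uphill. It stopped against about 40 N of axial press. I then held the knob and wound clockwise for a bit over two turns until the winder stopped. After that I eased back a few degrees, let go, moved the arm clear and handed in at about 23 s.

**Winder stop:** The knob force rose from about 5 N to about 30 N. The roller image stayed put to within 0.02 px while the crank was pushed about 16° further. The roller's height was not measured directly; I take it to be at its stop on this evidence.

**Over-wind:** The crank turned further on the square than I expected once the stop was reached. I eased it back 9° before letting go.

**Roller after release:** The comparison right after opening the gripper showed no shift. The last one, with the arm clear, showed a small shift, mostly along the roller's axis. I read it as at most about 0.3 mm down, within the 2 mm allowed, and possibly only a lighting change.

**Crank seating:** After release the crank was still on the shaft, standing as it did when first seated. The two-camera measurement put its socket mouth about 2–3 mm above the foot. One hub corner in the side view alone suggested 5–6 mm, which disagrees and would be close to the 6 mm limit. I trusted the two-camera value. The nose meeting the 36 mm deep socket's bottom would account for about 1 mm of it.

**Bystanders and contact:** In the last side picture, by eye, the bottle, can, jar and tub stood where they started. The wrist force was under 1 N.

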